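Set up the size photo of a dish set

TASK

First lay the aluminium straightedge flat on the desk, flush against and centred along the edge of the white photo board that faces the robot; then pull the packing tray all the way out from under the riser, lift every ceramic dish out of its moulded pocket and stand the dishes upright on the board in one row along that same edge, each close behind the straightedge (its near side within 2 cm of the edge) and overhanging no edge, with about a finger's breadth between neighbours. Finally push the empty tray fully home under the riser and make sure the straightedge still lies flush, centred along the edge. Never tip a dish over, and leave the mug, the tape roll and the computer mouse where they are.

Things in the scene. Friction and masses are not known exactly. Their poses are not given: they have to be found in the camera images.
- board: Photo board, a plywood slab, white on top, fixed to the desk at the robot's right: 130 (x) x 300 (y) x 20 mm high. Origin: centre of its underside, on the desk; z up, y lengthwise. The edge that faces the robot is the upright face at its own x = -65 mm; top at z = 20 mm. Yaw within 0.15 rad.
- rule: Loose aluminium straightedge, 280-460 g: flat bar 60 (x) x 240 (y) x 8 mm, with a red grip rib along its middle to pinch: 12 mm thick (x), 110 mm long (y), from z = 8 to 46 mm. Origin: centre of its underside; y lengthwise. Both long edges (x = -30, +30 mm) are alike. Starts flat on the desk on the robot side of the board, its middle 10-12 cm from that edge, turned up to 0.5 rad from it.
- riser: Wooden desk riser, fixed, at the robot's left: a top 170 (x) x 350 (y) x 18 mm, underside 75 mm above the desk, upper side 93 mm, on two 16 mm side panels, open front and back. Origin: on the desk below the middle of the top's front edge; the top reaches from x = 0 to +170 mm (away from the robot). Yaw within 0.12 rad. The tray slides along its x axis.
- tray (a joint): Pull-out of the cardboard packing tray, m: 0 = home under the riser, 0.15 = all the way out (stop), along the riser's -x; 2 N friction plus light damping; stays put. Tray 26 mm high; four round pockets, 61 mm wide, 16 mm deep (floor 10 mm above the desk), in a row along riser y, 68 mm apart, at riser x = +75 mm (home), -75 mm (out), 120 mm behind the tab. Each dish stands in a pocket.
- tray_grip (a point): Middle of the tray's upright orange grip tab, 60 mm above the desk. The tab is 14 mm thick (riser x), 70 mm wide (riser y), from 12 to 78 mm above the desk, 45 mm in front of the riser's front edge when the tray is home; pinch it across its thickness from above. Axes as the riser's.
- mug: Blue mug, 80 mm across and 90 mm high, standing on the desk to the right of the board; a bystander. Origin: centre of its underside.
- tape: Red roll of tape, 100 mm across and 48 mm high, lying on the desk beyond the board; a bystander. Origin: centre of its underside.
- mouse: Black computer mouse, 100 x 60 x 30 mm, on the desk at the far left; a bystander. Origin: centre of its underside.
- dish_a: White ceramic straight-sided round dish with a copper band below its rim: 58 mm across, 50 mm high, wall 5 mm, open at the top, 70 to 190 g; may be absent. Starts upright in one of the tray's pockets (which one varies). Origin: centre of its underside; z up.
- dish_b: White ceramic straight-sided round dish with a red band below its rim: 54 mm across, 48 mm high, wall 5 mm, open at the top, 70 to 190 g; may be absent. Starts upright in one of the tray's pockets (which one varies). Origin: centre of its underside; z up.
- dish_c: White ceramic straight-sided round dish with a blue band below its rim: 50 mm across, 46 mm high, wall 5 mm, open at the top, 70 to 190 g; may be absent. Starts upright in one of the tray's pockets (which one varies). Origin: centre of its underside; z up.
- dish_d: White ceramic straight-sided round dish with a green band below its rim: 46 mm across, 44 mm high, wall 5 mm, open at the top, 70 to 190 g; may be absent. Starts upright in one of the tray's pockets (which one varies). Origin: centre of its underside; z up.
Mind the look-alikes: they are no part of the job. What is meant by the rule is not brown, and is the larger of those in its own colour.

How it is judged:
On the way, in this order (a step that is already met when the one before it is completed fails the run):
1. the straightedge lies flat on the desk, flush against the board's robot-side edge and centred along it (x of rule in the frame of board between -0.098 and -0.092 m and y of rule in the frame of board between -0.035 and 0.035 m and angle between the y axis of rule and the y axis of board, either way round below 0.025 rad and angle between rule's own z axis and vertical below 0.05 rad and height (world z) of rule below 0.006 m), for 0.2 s.
2. the tray is pulled all the way out (value of joint tray above 0.14 m), for 0.1 s.
3. every dish stands upright in the row on the board (x of dish_a in the frame of board between -0.038 and -0.009 m and y of dish_a in the frame of board between -0.123 and 0.123 m and z of dish_a in the frame of board between 0.016 and 0.025 m and angle between each of dish_a, dish_b, dish_c, dish_d's own z axis and vertical below 0.1 rad and x of dish_b in the frame of board between -0.04 and -0.011 m and y of dish_b in the frame of board between -0.125 and 0.125 m and z of dish_b in the frame of board between 0.016 and 0.025 m and x of dish_c in the frame of board between -0.042 and -0.013 m and y of dish_c in the frame of board between -0.127 and 0.127 m and z of dish_c in the frame of board between 0.016 and 0.025 m and x of dish_d in the frame of board between -0.044 and -0.015 m and y of dish_d in the frame of board between -0.129 and 0.129 m and z of dish_d in the frame of board between 0.016 and 0.025 m and horizontal distance between dish_a and dish_b above 0.06 m and horizontal distance between dish_a and dish_c above 0.058 m and horizontal distance between dish_a and dish_d above 0.056 m and horizontal distance between dish_b and dish_c above 0.056 m and horizontal distance between dish_b and dish_d above 0.054 m and horizontal distance between dish_c and dish_d above 0.052 m), for 0.2 s.
4. the tray is pushed home (value of joint tray below 0.008 m), for 0.2 s.
At the end, for the whole second after the job is handed in: Straightedge flat, against the board's robot-side edge (gap < 3 mm, parallel to 0.025 rad, middle within 35 mm of the board's); every dish upright on the board, near side 0 to 27 mm behind that edge (2 mm overhang at most), 4 mm clear of the others; tray home within 8 mm; all at rest (all of step 1 and all of step 3 and linear speed of each of dish_a, dish_b, dish_c, dish_d, rule below 0.02 m/s and value of joint tray below 0.008 m); the robot touches nothing.
It fails at once if a dish is tipped over (more than 40 degrees) (angle between any of dish_a, dish_b, dish_c, dish_d's own z axis and vertical above 0.7 rad).
It fails at once if the mug, tape roll or mouse is moved more than 3 cm (distance of any of mug, tape, mouse from where it was at the start of the episode above 0.03 m).
Of dish_a, dish_b, dish_c, dish_d only 2 to 4 are there at a start; the rules pass over those that are not, and their reading is None.
At some moment in a run one of rule may be knocked a few centimetres aside while the robot is not near it.
It also fails if it takes over 210 s, if anything falls off the work surface, if the arm or the gripper's body presses on something with over 40 N, if the wrist force passes 120 N, or if a joint passes its speed limit or range.

ROBOT

A 6-joint arm with a two-finger parallel gripper is mounted at the origin on the work surface. World frame = base frame: x ahead of the robot, y to its left, z up, the work surface at z = 0. Lengths are in m, angles in rad, forces in N, time in s.
With the tool pointing down it reaches from about 0.35 to 0.85 m from the base axis. Payload 8.1 kg.
Tool frame: the origin (TCP) lies midway between the tips of the shut fingers; the grasp point (between the pads) lies 19 mm behind it; z points along the fingers, y is the line along which they close (so a half turn about z gives the same grasp; the last joint's range is limited). The gripper opens to 93 mm and grips with 3 to 60 N. Pads are 15 mm wide; open, the fingers measure 128 mm over their backs; the gripper's body (75 mm by 188 mm) begins 65 mm behind the grasp point.
Start: joints at [1.045, 0.13, 1.488, -0, 1.523, -0.085], TCP at [0.256, 0.543, 0.219] pointing down, gripper open.
Joint ranges: [-2.96, 2.96], [-0.89, 2.26], [0.02, 2.5], [-1.34, 4.48], [0, 2.73], [-2.66, 2.66]. Speed limits (rad/s): [2.39, 2.39, 2.79, 3.14, 3.14, 3.14].

INTERFACE

Orientations are given as a rotation vector (axis times angle).
In Python, from rig import status, grab_frame, camera_model, order gives the robot as it stands.
- The arm moves only by the tool jog_arm, never from a script. Its argument "motion" is a list of rows, each an object of numbers: "tx", "ty", "tz": the shift along the tool's x, y, z each as a share of 0.6 m, from -1 to 1; "spin": the turn about the tool's z as a share of 1.5 rad, from -1 to 1; "claw": the opening, from 0 (shut) to 1 (fully open). In form: [{"tx": .., "ty": .., "tz": .., "spin": .., "claw": ..}, ...]. A call has 1 to 5 rows; each row is the pose to reach, as a shift and turn from the pose commanded when the call began, along the tool's axes at that moment; what a row does not reach only later rows make up. A row lasts 1/12 s, in which the tool goes at most 41.7 mm and 7.16 degrees, less where a joint would pass 70% of its speed; a pose out of reach is approached as far as the arm can. A call with a number of a shift or a turn outside -1 to 1 is refused whole. A call with a gripper value outside its range is refused whole. The fingers move at their own pace and stop on an object; the grip force is fixed at half the most. Time passes only in rows, so rows that repeat a pose let the fingers close. It gives the time, the measured TCP pose, the force, the opening and the grip force at its end, in the units of the state.
- status.get_state(): the state, without advancing time (a new reading comes with each control period).
- grab_frame(name): name is "side" or "top"; returns (picture, depth): 384x512x3 uint8, red, green, blue; 384x512 float32, m along the optical axis (not along the pixel's ray), 0 where there is no reading.
- camera_model(name): a dict with "intrinsics" (3x3 intrinsics, pixels), "k1" (the pictures are not rectified: a ray, as slopes to the right and down, at radius r is drawn at 1 + k1 r^2 times it, then the intrinsics apply), "T" (4x4, takes a point from camera to world coordinates). Camera axes: x right, y down, z forward; pixel columns grow to the right and rows downward; lengths in m; the calibration is good to about 2 mm. A picture is of the moment at which its call begins. camera_model takes no time and is no camera call.
- order.hand_in(): hands the job in; it is judged then, once.
The state is a dict: "time_s": time; "qpos": joint angles; "qvel": joint speeds; "joint_torque": joint torques, N m; "tcp_pos": TCP position; "ee_rot": TCP orientation; "force": force on the tool from outside, world axes, zero at the start; "torque": the same for the moment, N m; "gripper_width": finger opening in m; "gripper_force": force on a finger pad.
Only numpy, scipy, OpenCV 4.12 (cv2) and the standard library are available. Lean on these libraries where they do the work, as an engineer would, in place of code of your own. Each camera call takes 0.05 s, during which the arm holds its last target. There are 200 camera calls.

## Working session

There is one attempt and no reset: what is moved stays moved. The work goes in short steps, Python scripts to look and compute and a tool call to move; the robot and the scene stay as the last step left them, time stands still between calls to the robot, and variables do not carry over. Pictures are saved under pics/ and viewed, at most 14 in all, crops included, and the job is handed in when it is done.

Besides the shell and the picture viewer there is one more tool, called after "Emit:" by a JSON object that holds its "fn" and its "kwargs", one argument or row to a line. jog_arm: Moves the arm, as the interface text tells. Its arguments: {"type":"object","properties":{"motion":{"type":"array","items":{"type":"object","properties":{"tx":{"type":"number"},"ty":{"type":"number"},"tz":{"type":"number"},"spin":{"type":"number"},"claw":{"type":"number"}}}}},"required":["motion"]}

```bash
mkdir -p pics; ls; cat > h.py <<'E'
import numpy as np, cv2
from rig import status, grab_frame, camera_model, order
def rays(name,uv):
    m=camera_model(name);K=np.array(m["intrinsics"]);T=np.array(m["T"])
    uv=np.atleast_2d(np.array(uv,float));d=np.stack([(uv[:,0]-K[0,2])/K[0,0],(uv[:,1]-K[1,2])/K[1,1]],1)
    s=d.copy()
    for _ in range(10): s=d/(1+m["k1"]*(s**2).sum(1,keepdims=True))
    r=np.c_[s,np.ones(len(s))]
    return T[:3,3],r@T[:3,:3].T
def on_plane(name,uv,z):
    o,r=rays(name,uv); return o+r*((z-o[2])/r[:,2])[:,None]
def save(n,img): cv2.imwrite('pics/'+n+'.png',cv2.cvtColor(img,cv2.COLOR_RGB2BGR))
def cloud(name,depth):
    h,w=depth.shape;u,v=np.meshgrid(np.arange(w),np.arange(h))
    o,r=rays(name,np.c_[u.ravel(),v.ravel()]); return (o+r*depth.reshape(-1,1)).reshape(h,w,3)
E
python3 - <<'E'
from h import *
for n in('top','side'):
    p,d=grab_frame(n);save(n+'0',p);np.savez(n+'0.npz',p=p,d=d)
    m=camera_model(n);print(n,np.round(m["T"],3).tolist(),m["k1"])
s=status.get_state();print(s['tcp_pos'],s['ee_rot'],s['time_s'],s['gripper_width'])
E
```

```text
pics
top [[-0.025, -0.995, 0.098, 0.404], [-1.0, 0.026, 0.009, 0.016], [-0.012, -0.098, -0.995, 1.324], [0.0, 0.0, 0.0, 1.0]] -0.04051042751048058
side [[0.837, -0.306, 0.454, -0.152], [-0.547, -0.463, 0.697, -1.013], [-0.003, -0.832, -0.555, 0.879], [0.0, 0.0, 0.0, 1.0]] -0.10709308814510085
[0.25570071 0.54222354 0.21770406] [-6.86675149e-01 -3.06511440e+00  2.47054770e-03] 0.1 0.09279721793782425
```

View pics/top0.png

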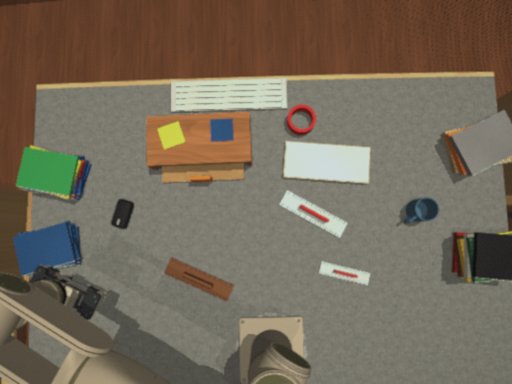

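View pics/side0.png

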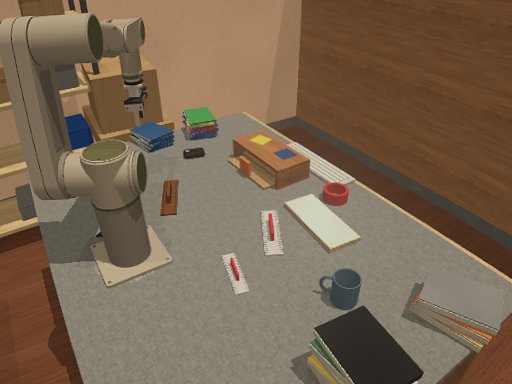

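The top view shows the board near (327,162), the larger white rule with its red rib near (313,213), the riser near (200,139) with the orange tab at (201,178), and the mug, tape and mouse clear of them. The side view agrees. Next I measure.

```bash
cat >> h.py <<'E'
def comp(mask,seed_uv,r=25):
    n,l,st,c=cv2.connectedComponentsWithStats(mask.astype(np.uint8))
    i=[k for k in range(1,n) if st[k,4]>8]
    if not i: return None
    k=min(i,key=lambda k:np.hypot(*(c[k]-seed_uv)))
    return None if np.hypot(*(c[k]-seed_uv))>r else (l==k)
def fit(name,m,z):
    "centroid, yaw of long axis (world y direction-ish), sizes, via plane points"
    v,u=np.nonzero(m);P=on_plane(name,np.c_[u,v],z)[:,:2]
    (c,s,a)=cv2.minAreaRect((P*1000).astype(np.float32)) 
    mu=P.mean(0);w,V=np.linalg.eigh(np.cov((P-mu).T));ax=V[:,1]*np.sign(V[1,1])
    return mu,np.arctan2(-ax[0],ax[1]),np.sqrt(12*w),np.round(np.array(c)/1000,4)
def hsv(p): return cv2.cvtColor(p,cv2.COLOR_RGB2HSV).astype(int)
E
python3 - <<'E'
from h import *
for n,b,r,rb,o in(('top',(327,162),(313,213),(313,213),(201,178)),('side',(320,220),(271,232),(271,228),(245,167))):
    f=np.load(n+'0.npz');p,d=f['p'],f['d'];H=hsv(p)
    white=(H[...,1]<60)&(H[...,2]>165)
    red=((H[...,0]<8)|(H[...,0]>172))&(H[...,1]>120)
    org=(H[...,0]>=8)&(H[...,0]<16)&(H[...,1]>170)&(H[...,2]>150)
    print(n,H[b[1],b[0]],H[r[1],r[0]],H[o[1],o[0]])
    for nm,m,s,z in(('board',white,b,.02),('rule',white,r,.008),('rib',red,rb,.046),('tab',org,o,.078)):
        c=comp(m,s)
        if c is None: print(nm,None);continue
        print(nm,c.sum(),[np.round(x,4) for x in fit(n,c,z)])
    if n=='top':
        C=cloud(n,d)
        for u,v in((327,162),(313,213),(200,150),(200,178),(260,200)): print(np.round(C[v,u],4))
        rt=(C[...,2]>.08)&(C[...,2]<.11);c=comp(rt,(200,139));print('riser',c.sum(),[np.round(x,4) for x in fit(n,c,.093)])
E
```

```text
top [ 88  14 218] [  1 194 188] [ 14 185 200]
board 3064 [array([ 0.6375, -0.2117]), np.float64(-0.1019), array([0.1282, 0.2976]), array([ 0.6375, -0.2119])]
rule 956 [array([ 0.4584, -0.1584]), np.float64(-0.5262), array([0.0644, 0.2605]), array([ 0.4583, -0.1581])]
rib 104 [array([ 0.4573, -0.1554]), np.float64(-0.5217), array([0.0113, 0.1062]), array([ 0.4569, -0.1558])]
tab 57 [array([0.5846, 0.23  ]), np.float64(-0.0663), array([0.0131, 0.0575]), array([0.5851, 0.2286])]
[ 0.6358 -0.2122  0.0219]
[ 0.4579 -0.1529  0.0467]
[0.6747 0.2199 0.095 ]
[0.5833 0.2237 0.0775]
[0.5105 0.0256 0.0006]
riser 5267 [array([0.7137, 0.2263]), np.float64(0.0103), array([0.1721, 0.3515]), array([0.714 , 0.2266])]
side [ 34  26 210] [  2 174 180] [ 10 167 128]
board 1762 [array([ 0.6365, -0.2226]), np.float64(-0.105), array([0.1263, 0.2958]), array([ 0.6388, -0.2118])]
rule 564 [array([ 0.4516, -0.1723]), np.float64(-0.531), array([0.0651, 0.2566]), array([ 0.4587, -0.1598])]
rib 88 [array([ 0.4446, -0.1799]), np.float64(-0.5432), array([0.0115, 0.1377]), array([ 0.4448, -0.1802])]
tab 29 [array([0.58  , 0.2055]), np.float64(-0.1306), array([0.0171, 0.097 ]), array([0.5797, 0.1966])]
```

```bash
cat >> h.py <<'E'
def pose():
    s=status.get_state();R=cv2.Rodrigues(np.array(s['ee_rot'],float))[0]
    return np.array(s['tcp_pos']),np.arctan2(R[1,1],R[0,1]),s
def plan(wps):
    "wps: (x,y,z,yaw of tool y,claw); prints the calls: tx ty tz spin claw (shares)"
    p,a,s=pose();print('t',s['time_s'],'at',np.round(p,4),round(a,4),'w',round(s['gripper_width'],4),'F',np.round(s['force'],1))
    for x,y,z,yaw,c in wps:
        q=np.array([x,y,z]);da=(yaw-a+np.pi/2)%np.pi-np.pi/2;a1=a+da
        n=max(1,int(np.ceil(max(np.linalg.norm(q-p)/.19,abs(da)/.55))))
        for i in range(n):
            d=(q-p)/(n-i);e=(a1-a)/(n-i)
            ty=np.array([np.cos(a),np.sin(a),0]);tx=np.array([-np.sin(a),np.cos(a),0])
            k=np.round([d@tx/.6,d@ty/.6,-d[2]/.6,-e/1.5],4)
            rows=int(np.ceil(max(np.linalg.norm(d)/.04,abs(e)/.12)))
            print(k.tolist(),'claw',c,'rows>=',rows)
            p=p+.6*(k[0]*tx+k[1]*ty+k[2]*np.array([0,0,-1]));a=a-1.5*k[3]
def frame(c,yaw,pt):
    return np.array(c)+np.array([np.cos(yaw)*pt[0]-np.sin(yaw)*pt[1],np.sin(yaw)*pt[0]+np.cos(yaw)*pt[1]])
BC,BY=(.6376,-.2118),-.103
RC,RY=(.7138-.085,.2264-.085*.0103),.0103
E
python3 - <<'E'
from h import *
plan([(.45,.2,.2,.15,1),(.457,-.156,.12,-.524,.5),(.457,-.156,.016,-.524,.5)])
print(frame(BC,BY,(-.065,0)),frame(BC,BY,(-.095,0)),frame(RC,RY,(-.045,0)))
E
```

```text
t 0.1 at [0.2557 0.5422 0.2177] 1.13 w 0.0928 F [ 0.7 -0.8  0.2]
[-0.1787, -0.1259, 0.0098, 0.2178] claw 1 rows>= 4
[-0.2097, -0.0619, 0.0099, 0.2178] claw 1 rows>= 4
[-0.2185, 0.0087, 0.0098, 0.2177] claw 1 rows>= 4
[-0.2942, -0.0386, 0.0667, 0.2247] claw 0.5 rows>= 5
[-0.2904, 0.0609, 0.0666, 0.2247] claw 0.5 rows>= 5
[0.0, -0.0, 0.1734, -0.0] claw 0.5 rows>= 3
[ 0.57294449 -0.20511683] [ 0.54310348 -0.20203229] [0.58380239 0.22506101]
```

Emit:
{"fn": "jog_arm", "kwargs": {
  "motion": [
    {"tx":-0.1787,"ty":-0.1259,"tz":0.0098,"spin":0.2178,"claw":1},
    {"tx":-0.1787,"ty":-0.1259,"tz":0.0098,"spin":0.2178,"claw":1},
    {"tx":-0.1787,"ty":-0.1259,"tz":0.0098,"spin":0.2178,"claw":1},
    {"tx":-0.1787,"ty":-0.1259,"tz":0.0098,"spin":0.2178,"claw":1},
    {"tx":-0.1787,"ty":-0.1259,"tz":0.0098,"spin":0.2178,"claw":1}
  ]
}}

```text
time_s: 0.52
tcp_pos: [0.3218, 0.4264, 0.2123]
ee_rot: [1.181, 2.911, -0.002]
force: [-0.7, 0.7, 0.6]
gripper_width: 0.0926
gripper_force: 0.0
```

Emit:
{"fn": "jog_arm", "kwargs": {
  "motion": [
    {"tx":-0.2097,"ty":-0.0619,"tz":0.0099,"spin":0.2178,"claw":1},
    {"tx":-0.2097,"ty":-0.0619,"tz":0.0099,"spin":0.2178,"claw":1},
    {"tx":-0.2097,"ty":-0.0619,"tz":0.0099,"spin":0.2178,"claw":1},
    {"tx":-0.2097,"ty":-0.0619,"tz":0.0099,"spin":0.2178,"claw":1},
    {"tx":-0.2097,"ty":-0.0619,"tz":0.0099,"spin":0.2178,"claw":1}
  ]
}}

```text
time_s: 0.93
tcp_pos: [0.3862, 0.3136, 0.2067]
ee_rot: [-1.636, -2.682, 0.0]
force: [-1.2, -0.0, 1.0]
gripper_width: 0.0928
gripper_force: 0.0
```

Emit:
{"fn": "jog_arm", "kwargs": {
  "motion": [
    {"tx":-0.2185,"ty":0.0087,"tz":0.0098,"spin":0.2177,"claw":1},
    {"tx":-0.2185,"ty":0.0087,"tz":0.0098,"spin":0.2177,"claw":1},
    {"tx":-0.2185,"ty":0.0087,"tz":0.0098,"spin":0.2177,"claw":1},
    {"tx":-0.2185,"ty":0.0087,"tz":0.0098,"spin":0.2177,"claw":1},
    {"tx":-0.2185,"ty":0.0087,"tz":0.0098,"spin":0.2177,"claw":1}
  ]
}}

```text
time_s: 1.35
tcp_pos: [0.4509, 0.2003, 0.2008]
ee_rot: [-2.049, -2.381, -0.0]
force: [0.2, 0.3, 0.2]
gripper_width: 0.093
gripper_force: 0.0
```

Emit:
{"fn": "jog_arm", "kwargs": {
  "motion": [
    {"tx":-0.2942,"ty":-0.0386,"tz":0.0667,"spin":0.2247,"claw":0.5},
    {"tx":-0.2942,"ty":-0.0386,"tz":0.0667,"spin":0.2247,"claw":0.5},
    {"tx":-0.2942,"ty":-0.0386,"tz":0.0667,"spin":0.2247,"claw":0.5},
    {"tx":-0.2942,"ty":-0.0386,"tz":0.0667,"spin":0.2247,"claw":0.5},
    {"tx":-0.2942,"ty":-0.0386,"tz":0.0667,"spin":0.2247,"claw":0.5}
  ]
}}

```text
time_s: 1.77
tcp_pos: [0.4531, 0.0214, 0.1598]
ee_rot: [-2.416, -2.007, 0.002]
force: [0.4, 0.1, -0.2]
gripper_width: 0.0641
gripper_force: 0.0
```

Emit:
{"fn": "jog_arm", "kwargs": {
  "motion": [
    {"tx":-0.2904,"ty":0.0609,"tz":0.0666,"spin":0.2247,"claw":0.5},
    {"tx":-0.2904,"ty":0.0609,"tz":0.0666,"spin":0.2247,"claw":0.5},
    {"tx":-0.2904,"ty":0.0609,"tz":0.0666,"spin":0.2247,"claw":0.5},
    {"tx":-0.2904,"ty":0.0609,"tz":0.0666,"spin":0.2247,"claw":0.5},
    {"tx":-0.2904,"ty":0.0609,"tz":0.0666,"spin":0.2247,"claw":0.5}
  ]
}}

```text
time_s: 2.18
tcp_pos: [0.4577, -0.1569, 0.12]
ee_rot: [-2.719, -1.573, 0.001]
force: [-0.4, 0.7, -0.2]
gripper_width: 0.0467
gripper_force: 0.0
```

Emit:
{"fn": "jog_arm", "kwargs": {
  "motion": [
    {"tz":0.17,"claw":0.5},
    {"tz":0.17,"claw":0.5},
    {"tz":0.17,"claw":0.5},
    {"tz":0.17,"claw":0.5},
    {"tz":0.17,"claw":0}
  ]
}}

```text
schema error: expected keys tx, ty, tz, spin, claw
```

Emit:
{"fn": "jog_arm", "kwargs": {
  "motion": [
    {"claw":0},
    {"claw":0},
    {"claw":0},
    {"claw":0},
    {"claw":0}
  ]
}}

```text
schema error: expected keys tx, ty, tz, spin, claw
```

Emit:
{"fn": "jog_arm", "kwargs": {
  "motion": [
    {"tz":-0.02,"claw":0},
    {"tz":-0.02,"claw":0},
    {"tz":-0.02,"claw":0}
  ]
}}

```text
schema error: expected keys tx, ty, tz, spin, claw
```

```bash
python3 - <<'E'
from h import *
t=frame(BC,BY,(-.115,0));print(t)
plan([(t[0],t[1],.032,-.103,0)])
p,d=grab_frame('side');save('s1',p[130:300,180:380].repeat(3,0).repeat(3,1))
E
```

```text
[ 0.52320948 -0.19997593]
t 2.1833 at [ 0.4577 -0.1569  0.12  ] -0.522 w 0.0467 F [-0.4  0.7 -0.2]
[-0.0077, 0.1305, 0.1466, -0.2793] claw 0 rows>= 4
```

View pics/s1.png

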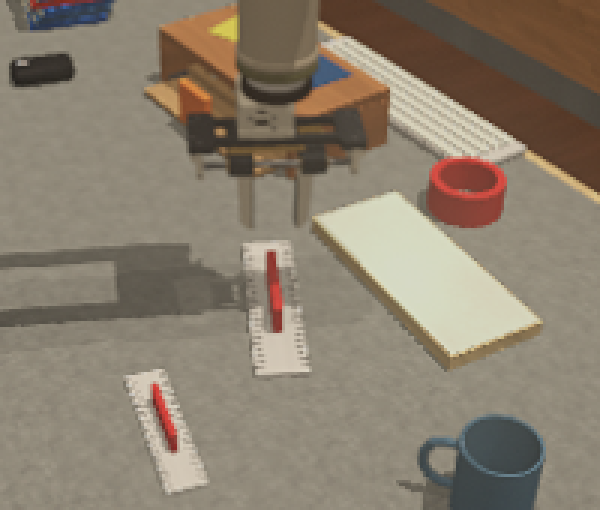

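The moves were refused because every key is required. The picture shows the rule, crop (275,300), still in place below the open gripper.

Emit:
{"fn": "jog_arm", "kwargs": {
  "motion": [
    {"tx":0,"ty":0,"tz":0.17,"spin":0,"claw":0.5},
    {"tx":0,"ty":0,"tz":0.17,"spin":0,"claw":0.5},
    {"tx":0,"ty":0,"tz":0.17,"spin":0,"claw":0.5},
    {"tx":0,"ty":0,"tz":0.17,"spin":0,"claw":0.5},
    {"tx":0,"ty":0,"tz":0.17,"spin":0,"claw":0}
  ]
}}

```text
time_s: 2.65
tcp_pos: [0.4572, -0.153, 0.0184]
ee_rot: [-2.716, -1.574, 0.002]
force: [-0.3, -0.5, 0.2]
gripper_width: 0.0434
gripper_force: 0.0
```

Emit:
{"fn": "jog_arm", "kwargs": {
  "motion": [
    {"tx":0,"ty":0,"tz":0,"spin":0,"claw":0},
    {"tx":0,"ty":0,"tz":0,"spin":0,"claw":0},
    {"tx":0,"ty":0,"tz":0,"spin":0,"claw":0},
    {"tx":0,"ty":0,"tz":0,"spin":0,"claw":0},
    {"tx":0,"ty":0,"tz":0,"spin":0,"claw":0}
  ]
}}

```text
time_s: 3.07
tcp_pos: [0.4583, -0.156, 0.0202]
ee_rot: [2.719, 1.569, 0.002]
force: [-0.6, 2.3, 5.6]
gripper_width: 0.0119
gripper_force: 30.0
```

Emit:
{"fn": "jog_arm", "kwargs": {
  "motion": [
    {"tx":0,"ty":0,"tz":-0.02,"spin":0,"claw":0},
    {"tx":0,"ty":0,"tz":-0.02,"spin":0,"claw":0},
    {"tx":0,"ty":0,"tz":-0.02,"spin":0,"claw":0}
  ]
}}

```text
time_s: 3.32
tcp_pos: [0.4577, -0.1559, 0.0314]
ee_rot: [2.72, 1.569, 0.001]
force: [-0.0, -0.1, -2.1]
gripper_width: 0.012
gripper_force: 30.0
```

```bash
python3 - <<'E'
from h import *
t=frame(BC,BY,(-.110,0));print(t)
plan([(t[0],t[1],.030,-.103,0)])
E
```

```text
[ 0.52818298 -0.20049002]
t 3.3167 at [ 0.4577 -0.1559  0.0314] -0.5243 w 0.012 F [-0.  -0.1 -2.1]
[-0.0055, 0.1389, 0.0023, -0.2809] claw 0 rows>= 4
```

Emit:
{"fn": "jog_arm", "kwargs": {
  "motion": [
    {"tx":-0.0055,"ty":0.1389,"tz":0,"spin":-0.2809,"claw":0},
    {"tx":-0.0055,"ty":0.1389,"tz":0,"spin":-0.2809,"claw":0},
    {"tx":-0.0055,"ty":0.1389,"tz":0,"spin":-0.2809,"claw":0},
    {"tx":-0.0055,"ty":0.1389,"tz":0,"spin":-0.2809,"claw":0},
    {"tx":-0.0055,"ty":0.1389,"tz":0,"spin":-0.2809,"claw":0}
  ]
}}

```text
time_s: 3.73
tcp_pos: [0.5271, -0.2001, 0.0291]
ee_rot: [-2.329, -2.105, 0.002]
force: [0.1, 0.3, -3.5]
gripper_width: 0.0118
gripper_force: 29.9
```

Emit:
{"fn": "jog_arm", "kwargs": {
  "motion": [
    {"tx":0,"ty":0,"tz":0.02,"spin":0,"claw":0},
    {"tx":0,"ty":0,"tz":0.02,"spin":0,"claw":0},
    {"tx":0,"ty":0,"tz":0.02,"spin":0,"claw":0},
    {"tx":0,"ty":0,"tz":0.02,"spin":0,"claw":0}
  ]
}}

```text
time_s: 4.07
tcp_pos: [0.5273, -0.1999, 0.0185]
ee_rot: [-2.334, -2.103, 0.0]
force: [0.3, 0.0, -1.9]
gripper_width: 0.0114
gripper_force: 30.0
```

Emit:
{"fn": "jog_arm", "kwargs": {
  "motion": [
    {"tx":0,"ty":0.015,"tz":0,"spin":0,"claw":0},
    {"tx":0,"ty":0.02,"tz":0,"spin":0,"claw":0},
    {"tx":0,"ty":0.022,"tz":0,"spin":0,"claw":0},
    {"tx":0,"ty":0.022,"tz":0,"spin":0,"claw":0},
    {"tx":0,"ty":0.022,"tz":0,"spin":0,"claw":0}
  ]
}}

```text
time_s: 4.48
tcp_pos: [0.5404, -0.2012, 0.0185]
ee_rot: [-2.332, -2.104, 0.001]
force: [0.4, 0.0, -4.3]
gripper_width: 0.0123
gripper_force: 30.0
```

```bash
python3 - <<'E'
from h import *
t=frame(BC,BY,(-.095,0));print(t)
plan([(t[0],t[1],.02,-.103,0)])
E
```

```text
[ 0.54310348 -0.20203229]
t 4.4833 at [ 0.5404 -0.2012  0.0185] -0.1028 w 0.0123 F [ 0.4  0.  -4.3]
[-0.0009, 0.0047, -0.0025, 0.0002] claw 0 rows>= 1
```

Emit:
{"fn": "jog_arm", "kwargs": {
  "motion": [
    {"tx":0,"ty":0.002,"tz":0.003,"spin":0,"claw":0},
    {"tx":0,"ty":0.004,"tz":0.003,"spin":0,"claw":0},
    {"tx":0,"ty":0.005,"tz":0.003,"spin":0,"claw":0},
    {"tx":0,"ty":0.006,"tz":0.003,"spin":0,"claw":0},
    {"tx":0,"ty":0.006,"tz":0.003,"spin":0,"claw":0}
  ]
}}

```text
time_s: 4.9
tcp_pos: [0.5433, -0.202, 0.0184]
ee_rot: [-2.331, -2.103, 0.003]
force: [-12.2, 2.9, 13.8]
gripper_width: 0.0117
gripper_force: 30.0
```

Emit:
{"fn": "jog_arm", "kwargs": {
  "motion": [
    {"tx":0,"ty":0,"tz":0,"spin":0,"claw":0.26},
    {"tx":0,"ty":0,"tz":0,"spin":0,"claw":0.26},
    {"tx":0,"ty":0,"tz":0,"spin":0,"claw":0.26},
    {"tx":0,"ty":0,"tz":0,"spin":0,"claw":0.26}
  ]
}}

```text
time_s: 5.23
tcp_pos: [0.5446, -0.2019, 0.0173]
ee_rot: [2.332, 2.104, 0.0]
force: [0.3, 0.1, -0.6]
gripper_width: 0.0241
gripper_force: 0.0
```

Emit:
{"fn": "jog_arm", "kwargs": {
  "motion": [
    {"tx":0,"ty":0,"tz":-0.2,"spin":0,"claw":0.26},
    {"tx":0,"ty":0,"tz":-0.2,"spin":0,"claw":0.26},
    {"tx":0,"ty":0,"tz":-0.2,"spin":0,"claw":0.26},
    {"tx":0,"ty":0,"tz":-0.2,"spin":0,"claw":0.26}
  ]
}}

```text
time_s: 5.57
tcp_pos: [0.5493, -0.204, 0.1468]
ee_rot: [2.323, 2.096, 0.008]
force: [1.3, 0.2, 1.0]
gripper_width: 0.0242
gripper_force: 0.0
```

```bash
python3 - <<'E'
from h import *
plan([(.584,.227,.14,.0103,.39),(.584,.227,.042,.0103,.39),(.584,.227,.042,.0103,0),(.432,.2255,.042,.0103,0)])
E
```

```text
t 5.5667 at [ 0.5493 -0.204   0.1468] -0.1026 w 0.0242 F [1.3 0.2 1. ]
[0.2402, -0.0053, 0.0038, -0.0251] claw 0.39 rows>= 4
[0.2402, 0.0037, 0.0038, -0.0251] claw 0.39 rows>= 4
[0.2399, 0.0127, 0.0037, -0.0251] claw 0.39 rows>= 4
[0.0, 0.0, 0.1633, 0.0] claw 0.39 rows>= 3
[0.0, 0.0, 0.0, 0.0] claw 0 rows>= 1
[0.0001, -0.2533, 0.0, 0.0] claw 0 rows>= 4
```

Emit:
{"fn": "jog_arm", "kwargs": {
  "motion": [
    {"tx":0.2402,"ty":0,"tz":0.0038,"spin":-0.0251,"claw":0.39},
    {"tx":0.2402,"ty":0,"tz":0.0038,"spin":-0.0251,"claw":0.39},
    {"tx":0.2402,"ty":0,"tz":0.0038,"spin":-0.0251,"claw":0.39},
    {"tx":0.2402,"ty":0,"tz":0.0038,"spin":-0.0251,"claw":0.39}
  ]
}}

```text
time_s: 5.9
tcp_pos: [0.5593, -0.0545, 0.1347]
ee_rot: [-2.29, -2.149, -0.002]
force: [0.4, -0.0, -0.0]
gripper_width: 0.0362
gripper_force: 0.0
```

Emit:
{"fn": "jog_arm", "kwargs": {
  "motion": [
    {"tx":0.2402,"ty":0.004,"tz":0.0038,"spin":-0.0251,"claw":0.39},
    {"tx":0.2402,"ty":0.004,"tz":0.0038,"spin":-0.0251,"claw":0.39},
    {"tx":0.2402,"ty":0.004,"tz":0.0038,"spin":-0.0251,"claw":0.39},
    {"tx":0.2402,"ty":0.004,"tz":0.0038,"spin":-0.0251,"claw":0.39}
  ]
}}

```text
time_s: 6.23
tcp_pos: [0.5708, 0.0897, 0.1323]
ee_rot: [-2.248, -2.193, -0.002]
force: [0.5, 0.3, 0.0]
gripper_width: 0.0362
gripper_force: 0.0
```

Emit:
{"fn": "jog_arm", "kwargs": {
  "motion": [
    {"tx":0.24,"ty":0.013,"tz":0.0038,"spin":-0.0251,"claw":0.39},
    {"tx":0.24,"ty":0.013,"tz":0.0038,"spin":-0.0251,"claw":0.39},
    {"tx":0.24,"ty":0.013,"tz":0.0038,"spin":-0.0251,"claw":0.39},
    {"tx":0.24,"ty":0.013,"tz":0.0038,"spin":-0.0251,"claw":0.39},
    {"tx":0.24,"ty":0.013,"tz":0.0038,"spin":-0.0251,"claw":0.39}
  ]
}}

```text
time_s: 6.65
tcp_pos: [0.5823, 0.2336, 0.1298]
ee_rot: [-2.204, -2.237, -0.002]
force: [0.5, 0.5, 0.0]
gripper_width: 0.036
gripper_force: 0.0
```

```bash
cat >> h.py <<'E'
def rulecheck(show=None):
    "rule pose in the board frame from the red rib and the white+red union (top view)"
    p,d=grab_frame('top');H=hsv(p)
    red=((H[...,0]<8)|(H[...,0]>172))&(H[...,1]>120)
    C=cloud('top',d)
    n,l,st,c=cv2.connectedComponentsWithStats(red.astype(np.uint8))
    for k in range(1,n):
        if st[k,4]<70: continue
        q,y,s,_=fit('top',l==k,.046)
        if .09<s[1]<.13 and s[0]<.03:
            e=q-np.array(BC);cy,sy=np.cos(BY),np.sin(BY)
            print('rib in board',np.round([cy*e[0]+sy*e[1],-sy*e[0]+cy*e[1]],4),'dyaw',round(y-BY,4),np.round(s,3),st[k,4])
    if show: save(show,p[60:300,120:420].repeat(2,0).repeat(2,1))
    return p,d,C
E
python3 - <<'E'
from h import *
rulecheck('t1')
plan([(.584,.227,.042,.0103,.39),(.584,.227,.042,.0103,0),(.432,.2255,.042,.0103,0)])
E
```

```text
rib in board [-0.0968  0.0005] dyaw 0.0066 [0.012 0.104] 105
t 6.7 at [0.5823 0.2311 0.1297] 0.0138 w 0.0364 F [-0.7 -0.4 -0.5]
[-0.0069, 0.0027, 0.1462, 0.0023] claw 0.39 rows>= 3
[0.0, 0.0, 0.0, 0.0] claw 0 rows>= 1
[0.0001, -0.2533, 0.0, 0.0] claw 0 rows>= 4
```

View pics/t1.png

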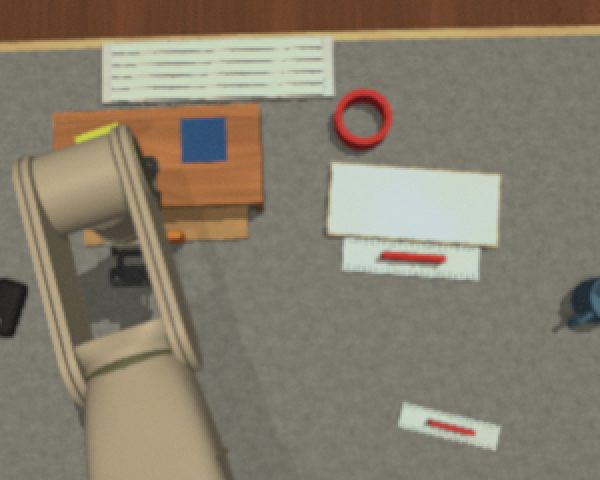

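The rule lies flush along the board's lower edge (rib at crop (413,257)), and the gripper is over the tab.

Emit:
{"fn": "jog_arm", "kwargs": {
  "motion": [
    {"tx":-0.005,"ty":0.0027,"tz":0.145,"spin":0.0023,"claw":0.39},
    {"tx":-0.005,"ty":0.0027,"tz":0.145,"spin":0.0023,"claw":0.39},
    {"tx":-0.005,"ty":0.0027,"tz":0.145,"spin":0.0023,"claw":0.39},
    {"tx":-0.005,"ty":0.0027,"tz":0.145,"spin":0.0023,"claw":0.39},
    {"tx":-0.005,"ty":0.0027,"tz":0.145,"spin":0.0023,"claw":0}
  ]
}}

```text
time_s: 7.12
tcp_pos: [0.5849, 0.225, 0.0445]
ee_rot: [2.215, 2.228, 0.0]
force: [-0.1, 0.3, 1.7]
gripper_width: 0.0333
gripper_force: 0.0
```

Emit:
{"fn": "jog_arm", "kwargs": {
  "motion": [
    {"tx":0,"ty":0,"tz":0,"spin":0,"claw":0},
    {"tx":0,"ty":0,"tz":0,"spin":0,"claw":0},
    {"tx":0,"ty":0,"tz":0,"spin":0,"claw":0},
    {"tx":0,"ty":0,"tz":0,"spin":0,"claw":0}
  ]
}}

```text
time_s: 7.45
tcp_pos: [0.5861, 0.2263, 0.046]
ee_rot: [2.212, 2.228, 0.005]
force: [-0.1, -0.3, 6.8]
gripper_width: 0.0137
gripper_force: 30.0
```

Emit:
{"fn": "jog_arm", "kwargs": {
  "motion": [
    {"tx":0,"ty":-0.01,"tz":0,"spin":0,"claw":0},
    {"tx":0,"ty":-0.03,"tz":0,"spin":0,"claw":0},
    {"tx":0,"ty":-0.055,"tz":0,"spin":0,"claw":0},
    {"tx":0,"ty":-0.08,"tz":0,"spin":0,"claw":0},
    {"tx":0,"ty":-0.105,"tz":0,"spin":0,"claw":0}
  ]
}}

```text
time_s: 7.87
tcp_pos: [0.5232, 0.2252, 0.046]
ee_rot: [2.211, 2.226, 0.006]
force: [2.8, -4.9, 10.6]
gripper_width: 0.0138
gripper_force: 30.0
```

Emit:
{"fn": "jog_arm", "kwargs": {
  "motion": [
    {"tx":0,"ty":-0.025,"tz":0,"spin":0,"claw":0},
    {"tx":0,"ty":-0.05,"tz":0,"spin":0,"claw":0},
    {"tx":0,"ty":-0.075,"tz":0,"spin":0,"claw":0},
    {"tx":0,"ty":-0.1,"tz":0,"spin":0,"claw":0},
    {"tx":0,"ty":-0.12,"tz":0,"spin":0,"claw":0}
  ]
}}

```text
time_s: 8.28
tcp_pos: [0.451, 0.224, 0.046]
ee_rot: [2.211, 2.226, 0.004]
force: [2.4, -10.0, 12.9]
gripper_width: 0.0139
gripper_force: 30.0
```

Emit:
{"fn": "jog_arm", "kwargs": {
  "motion": [
    {"tx":0,"ty":-0.01,"tz":0,"spin":0,"claw":0},
    {"tx":0,"ty":-0.018,"tz":0,"spin":0,"claw":0},
    {"tx":0,"ty":-0.024,"tz":0,"spin":0,"claw":0},
    {"tx":0,"ty":-0.026,"tz":0,"spin":0,"claw":0},
    {"tx":0,"ty":-0.026,"tz":0,"spin":0,"claw":0}
  ]
}}

```text
time_s: 8.7
tcp_pos: [0.4362, 0.2238, 0.046]
ee_rot: [2.21, 2.226, 0.004]
force: [2.9, -11.1, 12.1]
gripper_width: 0.0136
gripper_force: 30.0
```

Emit:
{"fn": "jog_arm", "kwargs": {
  "motion": [
    {"tx":0,"ty":-0.003,"tz":0,"spin":0,"claw":0},
    {"tx":0,"ty":-0.005,"tz":0,"spin":0,"claw":0},
    {"tx":0,"ty":-0.005,"tz":0,"spin":0,"claw":0}
  ]
}}

```text
time_s: 8.95
tcp_pos: [0.4362, 0.2238, 0.046]
ee_rot: [2.208, 2.222, 0.012]
force: [20.5, -9.7, -4.6]
gripper_width: 0.0142
gripper_force: 30.0
```

Emit:
{"fn": "jog_arm", "kwargs": {
  "motion": [
    {"tx":0,"ty":0.003,"tz":0,"spin":0,"claw":0.5},
    {"tx":0,"ty":0.003,"tz":0,"spin":0,"claw":0.5},
    {"tx":0,"ty":0.003,"tz":0,"spin":0,"claw":0.5}
  ]
}}

```text
time_s: 9.2
tcp_pos: [0.4323, 0.225, 0.0436]
ee_rot: [-2.214, -2.229, -0.0]
force: [0.1, -1.0, 0.8]
gripper_width: 0.0294
gripper_force: 0.0
```

Emit:
{"fn": "jog_arm", "kwargs": {
  "motion": [
    {"tx":0,"ty":0,"tz":-0.18,"spin":0,"claw":0.5},
    {"tx":0,"ty":0,"tz":-0.18,"spin":0,"claw":0.5},
    {"tx":0,"ty":0,"tz":-0.18,"spin":0,"claw":0.5},
    {"tx":0,"ty":0,"tz":-0.18,"spin":0,"claw":0.7}
  ]
}}

```text
time_s: 9.53
tcp_pos: [0.4357, 0.2266, 0.1582]
ee_rot: [2.211, 2.227, 0.014]
force: [1.1, -0.4, 0.5]
gripper_width: 0.0495
gripper_force: 0.0
```

Emit:
{"fn": "jog_arm", "kwargs": {
  "motion": [
    {"tx":-0.3,"ty":0,"tz":0,"spin":0,"claw":0.8},
    {"tx":-0.3,"ty":0,"tz":0,"spin":0,"claw":0.8},
    {"tx":-0.3,"ty":0,"tz":0,"spin":0,"claw":0.8},
    {"tx":-0.3,"ty":0,"tz":0,"spin":0,"claw":0.8},
    {"tx":-0.3,"ty":0,"tz":0,"spin":0,"claw":0.8}
  ]
}}

```text
time_s: 9.95
tcp_pos: [0.4329, 0.041, 0.1507]
ee_rot: [2.215, 2.227, -0.003]
force: [-0.5, 0.0, -0.2]
gripper_width: 0.0739
gripper_force: 0.0
```

```bash
python3 - <<'E'
from h import *
p,d,C=rulecheck()
np.savez('t2.npz',p=p,d=d)
q,e=grab_frame('side');np.savez('s2.npz',p=q,d=e)
a=p[130:230,130:280].repeat(4,0).repeat(4,1);save('t2',a);save('s2',q[110:230,190:320].repeat(4,0).repeat(4,1))
E
```

```text
rib in board [-0.0968  0.0005] dyaw 0.0066 [0.012 0.104] 105
```

View pics/t2.png

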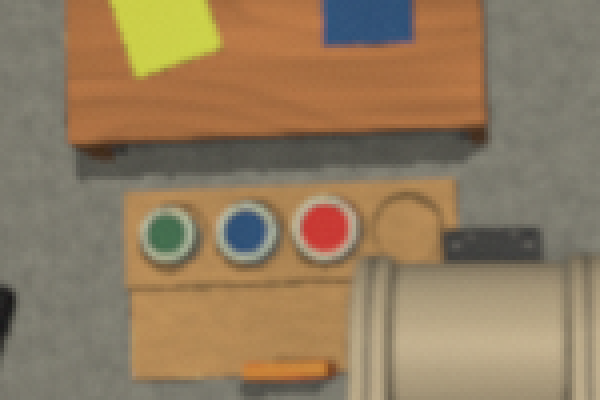

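View pics/s2.png

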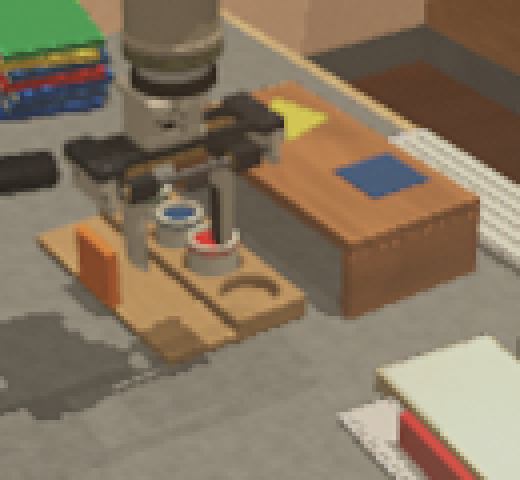

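```bash
python3 - <<'E'
from h import *
f=np.load('t2.npz');p,d=f['p'],f['d'];H=hsv(p)
for nm,u,v,hz in(('d',172,188,.054),('c',191.5,188,.056),('b',211,187,.058)):
    h0=H[v,int(u),0];sub=np.zeros(H.shape[:2],bool);sub[v-14:v+15,int(u)-11:int(u)+12]=1
    col=sub&(abs((H[...,0]-h0+90)%180-90)<12)&(H[...,1]>90)
    if nm=='b':col=sub&((H[...,0]<6)|(H[...,0]>170))&(H[...,1]>140)
    wh=sub&(H[...,1]<50)&(H[...,2]>130)
    print(nm,col.sum(),wh.sum(),np.round(fit('top',col,hz)[0],4),np.round(fit('top',comp(col|wh,(u,v)),hz)[0],4),np.round(fit('top',col|wh,hz)[2],3))
for y in(.102,.034,-.034,-.102):print(np.round(frame(RC,RY,(-.075,y)),4))
for nm,x,y in(('d',-.027,.068),('c',-.0265,.004),('b',-.025,-.064)):print(nm,np.round(frame(BC,BY,(x,y)),4))
E
```

```text
d 38 68 [0.5553 0.3269] [0.5535 0.3243] [0.041 0.057]
c 69 85 [0.555  0.2587] [0.5546 0.257 ] [0.043 0.055]
b 100 17 [0.5557 0.1902] [0.5557 0.1902] [0.042 0.049]
[0.5528 0.3267]
[0.5535 0.2588]
[0.5542 0.1908]
[0.5549 0.1228]
d [ 0.6177 -0.1414]
c [ 0.6117 -0.2051]
b [ 0.6062 -0.2729]
```

```bash
python3 - <<'E'
from h import *
plan([(.555,.1905,.15,.0103,.8),(.555,.1905,.031,.0103,.8),(.555,.1905,.031,.0103,0),(.555,.1905,.13,.0103,0),(.6062,-.2729,.11,-.103,0),(.6062,-.2729,.043,-.103,0)])
E
```

```text
t 10.05 at [0.4332 0.0429 0.1507] 0.0031 w 0.0741 F [ 1.1  0.8 -0.3]
[0.1227, 0.1019, 0.0006, -0.0024] claw 0.8 rows>= 3
[0.1224, 0.1023, 0.0006, -0.0024] claw 0.8 rows>= 3
[-0.0, -0.0, 0.1984, 0.0] claw 0.8 rows>= 3
[-0.0, -0.0, -0.0, 0.0] claw 0 rows>= 1
[-0.0, -0.0, -0.165, 0.0] claw 0 rows>= 3
[-0.2577, 0.0258, 0.0111, 0.0252] claw 0 rows>= 4
[-0.2566, 0.0355, 0.0111, 0.0252] claw 0 rows>= 4
[-0.2551, 0.0451, 0.0111, 0.0251] claw 0 rows>= 4
[0.0, 0.0, 0.1117, 0.0] claw 0 rows>= 2
```

Emit:
{"fn": "jog_arm", "kwargs": {
  "motion": [
    {"tx":0.1227,"ty":0.1019,"tz":0,"spin":-0.0024,"claw":0.8},
    {"tx":0.1227,"ty":0.1019,"tz":0,"spin":-0.0024,"claw":0.8},
    {"tx":0.1227,"ty":0.1019,"tz":0,"spin":-0.0024,"claw":0.8}
  ]
}}

```text
time_s: 10.3
tcp_pos: [0.4959, 0.1233, 0.1506]
ee_rot: [-2.208, -2.233, -0.003]
force: [0.3, 0.8, -0.1]
gripper_width: 0.0748
gripper_force: 0.0
```

Emit:
{"fn": "jog_arm", "kwargs": {
  "motion": [
    {"tx":0.1224,"ty":0.1023,"tz":0,"spin":-0.0024,"claw":0.8},
    {"tx":0.1224,"ty":0.1023,"tz":0,"spin":-0.0024,"claw":0.8},
    {"tx":0.1224,"ty":0.1023,"tz":0,"spin":-0.0024,"claw":0.8},
    {"tx":0.1224,"ty":0.1023,"tz":0,"spin":-0.0024,"claw":0.8},
    {"tx":0.1224,"ty":0.1023,"tz":0,"spin":-0.0024,"claw":0.8}
  ]
}}

```text
time_s: 10.72
tcp_pos: [0.554, 0.1946, 0.1501]
ee_rot: [-2.202, -2.239, 0.003]
force: [0.8, 0.2, -0.4]
gripper_width: 0.0743
gripper_force: 0.0
```

Emit:
{"fn": "jog_arm", "kwargs": {
  "motion": [
    {"tx":0,"ty":0,"tz":0.03,"spin":0,"claw":0.8}
  ]
}}

```text
time_s: 10.8
tcp_pos: [0.5564, 0.1939, 0.1365]
ee_rot: [2.203, 2.236, 0.007]
force: [-0.1, 0.9, 0.8]
gripper_width: 0.0744
gripper_force: 0.0
```

Emit:
{"fn": "jog_arm", "kwargs": {
  "motion": [
    {"tx":-0.005,"ty":0,"tz":0.168,"spin":0,"claw":0.8},
    {"tx":-0.005,"ty":0,"tz":0.168,"spin":0,"claw":0.8},
    {"tx":-0.005,"ty":0,"tz":0.168,"spin":0,"claw":0.8},
    {"tx":-0.005,"ty":0,"tz":0.168,"spin":0,"claw":0.8},
    {"tx":-0.005,"ty":0,"tz":0.168,"spin":0,"claw":0.8}
  ]
}}

```text
time_s: 11.22
tcp_pos: [0.5534, 0.1891, 0.0316]
ee_rot: [-2.206, -2.235, 0.003]
force: [0.0, 0.0, 0.1]
gripper_width: 0.0744
gripper_force: 0.0
```

Emit:
{"fn": "jog_arm", "kwargs": {
  "motion": [
    {"tx":0,"ty":0,"tz":0,"spin":0,"claw":0},
    {"tx":0,"ty":0,"tz":0,"spin":0,"claw":0},
    {"tx":0,"ty":0,"tz":0,"spin":0,"claw":0},
    {"tx":0,"ty":0,"tz":0,"spin":0,"claw":0}
  ]
}}

```text
time_s: 11.55
tcp_pos: [0.5555, 0.19, 0.0334]
ee_rot: [2.205, 2.236, 0.002]
force: [-1.3, -0.5, 3.3]
gripper_width: 0.0543
gripper_force: 30.0
```

Emit:
{"fn": "jog_arm", "kwargs": {
  "motion": [
    {"tx":0,"ty":0,"tz":-0.03,"spin":0,"claw":0},
    {"tx":0,"ty":0,"tz":-0.08,"spin":0,"claw":0},
    {"tx":0,"ty":0,"tz":-0.13,"spin":0,"claw":0},
    {"tx":0,"ty":0,"tz":-0.165,"spin":0,"claw":0},
    {"tx":0,"ty":0,"tz":-0.165,"spin":0,"claw":0}
  ]
}}

```text
time_s: 11.97
tcp_pos: [0.5585, 0.1909, 0.1378]
ee_rot: [2.202, 2.234, 0.012]
force: [0.4, 0.1, -1.0]
gripper_width: 0.054
gripper_force: 30.0
```

```bash
python3 - <<'E'
from h import *
p,a,s=pose()
plan([(.6062,-.2729,.12,-.103,0)])
E
```

```text
t 11.9667 at [0.5585 0.1909 0.1378] 0.0141 w 0.054 F [ 0.4  0.1 -1. ]
[-0.258, 0.0229, 0.0099, 0.026] claw 0 rows>= 4
[-0.2569, 0.0329, 0.0099, 0.026] claw 0 rows>= 4
[-0.2554, 0.043, 0.0099, 0.0261] claw 0 rows>= 4
```

Emit:
{"fn": "jog_arm", "kwargs": {
  "motion": [
    {"tx":-0.258,"ty":0.026,"tz":0.01,"spin":0.026,"claw":0},
    {"tx":-0.258,"ty":0.026,"tz":0.01,"spin":0.026,"claw":0},
    {"tx":-0.258,"ty":0.026,"tz":0.01,"spin":0.026,"claw":0},
    {"tx":-0.258,"ty":0.026,"tz":0.01,"spin":0.026,"claw":0}
  ]
}}

```text
time_s: 12.3
tcp_pos: [0.5722, 0.0327, 0.1243]
ee_rot: [-2.249, -2.193, 0.002]
force: [0.4, 0.1, -0.7]
gripper_width: 0.0543
gripper_force: 30.0
```

Emit:
{"fn": "jog_arm", "kwargs": {
  "motion": [
    {"tx":-0.2569,"ty":0.033,"tz":0.01,"spin":0.026,"claw":0},
    {"tx":-0.2569,"ty":0.033,"tz":0.01,"spin":0.026,"claw":0},
    {"tx":-0.2569,"ty":0.033,"tz":0.01,"spin":0.026,"claw":0},
    {"tx":-0.2569,"ty":0.033,"tz":0.01,"spin":0.026,"claw":0}
  ]
}}

```text
time_s: 12.63
tcp_pos: [0.588, -0.1223, 0.1181]
ee_rot: [-2.292, -2.147, 0.002]
force: [0.9, 0.3, -1.6]
gripper_width: 0.0542
gripper_force: 30.0
```

Emit:
{"fn": "jog_arm", "kwargs": {
  "motion": [
    {"tx":-0.1,"ty":0.017,"tz":0.005,"spin":0.01,"claw":0},
    {"tx":-0.18,"ty":0.03,"tz":0.01,"spin":0.02,"claw":0},
    {"tx":-0.23,"ty":0.04,"tz":0.01,"spin":0.026,"claw":0},
    {"tx":-0.2554,"ty":0.043,"tz":0.01,"spin":0.026,"claw":0},
    {"tx":-0.2554,"ty":0.043,"tz":0.01,"spin":0.026,"claw":0}
  ]
}}

```text
time_s: 13.05
tcp_pos: [0.6034, -0.2799, 0.1118]
ee_rot: [2.338, 2.098, -0.003]
force: [0.8, 0.7, -0.6]
gripper_width: 0.0542
gripper_force: 30.0
```

Emit:
{"fn": "jog_arm", "kwargs": {
  "motion": [
    {"tx":0,"ty":0,"tz":0,"spin":0,"claw":0},
    {"tx":0,"ty":0,"tz":0,"spin":0,"claw":0}
  ]
}}

```text
time_s: 13.22
tcp_pos: [0.6041, -0.2731, 0.1121]
ee_rot: [-2.332, -2.102, 0.0]
force: [0.6, 0.6, -0.3]
gripper_width: 0.0545
gripper_force: 30.0
```

```bash
python3 - <<'E'
from h import *
plan([(.6062,-.2729,.043,-.103,0)])
E
```

```text
t 13.2167 at [ 0.6041 -0.2731  0.1121] -0.1036 w 0.0545 F [ 0.6  0.6 -0.3]
[0.0008, 0.0035, 0.1152, -0.0004] claw 0 rows>= 2
```

Emit:
{"fn": "jog_arm", "kwargs": {
  "motion": [
    {"tx":0,"ty":0.0035,"tz":0.06,"spin":0,"claw":0},
    {"tx":0,"ty":0.0035,"tz":0.1,"spin":0,"claw":0},
    {"tx":0,"ty":0.0035,"tz":0.113,"spin":0,"claw":0},
    {"tx":0,"ty":0.0035,"tz":0.117,"spin":0,"claw":0},
    {"tx":0,"ty":0.0035,"tz":0.117,"spin":0,"claw":0}
  ]
}}

```text
time_s: 13.63
tcp_pos: [0.6065, -0.2721, 0.0428]
ee_rot: [-2.33, -2.105, 0.001]
force: [0.5, -0.5, -1.3]
gripper_width: 0.0546
gripper_force: 30.0
```

Emit:
{"fn": "jog_arm", "kwargs": {
  "motion": [
    {"tx":0,"ty":0,"tz":0,"spin":0,"claw":0},
    {"tx":0,"ty":0,"tz":0,"spin":0,"claw":0}
  ]
}}

```text
time_s: 13.8
tcp_pos: [0.6073, -0.2733, 0.044]
ee_rot: [2.331, 2.105, 0.0]
force: [-0.3, -0.7, -0.6]
gripper_width: 0.054
gripper_force: 30.0
```

Emit:
{"fn": "jog_arm", "kwargs": {
  "motion": [
    {"tx":0,"ty":0,"tz":0.0015,"spin":0,"claw":0},
    {"tx":0,"ty":0,"tz":0.003,"spin":0,"claw":0},
    {"tx":0,"ty":0,"tz":0.003,"spin":0,"claw":0}
  ]
}}

```text
time_s: 14.05
tcp_pos: [0.6073, -0.2741, 0.0421]
ee_rot: [2.332, 2.104, 0.001]
force: [0.4, 0.4, 1.8]
gripper_width: 0.0543
gripper_force: 30.0
```

Emit:
{"fn": "jog_arm", "kwargs": {
  "motion": [
    {"tx":0,"ty":0,"tz":0,"spin":0,"claw":0.71},
    {"tx":0,"ty":0,"tz":0,"spin":0,"claw":0.71},
    {"tx":0,"ty":0,"tz":0,"spin":0,"claw":0.71}
  ]
}}

```text
time_s: 14.3
tcp_pos: [0.6068, -0.2741, 0.0415]
ee_rot: [2.333, 2.104, -0.0]
force: [-0.5, 0.1, 0.1]
gripper_width: 0.0651
gripper_force: 0.0
```

Emit:
{"fn": "jog_arm", "kwargs": {
  "motion": [
    {"tx":0,"ty":0,"tz":-0.04,"spin":0,"claw":0.71},
    {"tx":0,"ty":0,"tz":-0.1,"spin":0,"claw":0.71},
    {"tx":0,"ty":0,"tz":-0.16,"spin":0,"claw":0.71},
    {"tx":0,"ty":0,"tz":-0.18,"spin":0,"claw":0.71},
    {"tx":0,"ty":0,"tz":-0.18,"spin":0,"claw":0.71}
  ]
}}

```text
time_s: 14.72
tcp_pos: [0.6097, -0.2755, 0.1555]
ee_rot: [2.327, 2.098, 0.005]
force: [0.3, -0.7, -0.1]
gripper_width: 0.0662
gripper_force: 0.0
```

```bash
python3 - <<'E'
from h import *
plan([(.5545,.2587,.15,.0103,.75)])
E
```

```text
t 14.7167 at [ 0.6097 -0.2755  0.1555] -0.103 w 0.0662 F [ 0.3 -0.7 -0.1]
[0.2921, -0.061, 0.0031, -0.0252] claw 0.75 rows>= 5
[0.2942, -0.0499, 0.003, -0.0252] claw 0.75 rows>= 5
[0.2958, -0.0388, 0.0031, -0.0252] claw 0.75 rows>= 5
```

Emit:
{"fn": "jog_arm", "kwargs": {
  "motion": [
    {"tx":0.2921,"ty":-0.057,"tz":0,"spin":-0.0252,"claw":0.75},
    {"tx":0.2921,"ty":-0.057,"tz":0,"spin":-0.0252,"claw":0.75},
    {"tx":0.2921,"ty":-0.057,"tz":0,"spin":-0.0252,"claw":0.75},
    {"tx":0.2921,"ty":-0.057,"tz":0,"spin":-0.0252,"claw":0.75},
    {"tx":0.2921,"ty":-0.057,"tz":0,"spin":-0.0252,"claw":0.75}
  ]
}}

```text
time_s: 15.13
tcp_pos: [0.5894, -0.0906, 0.1477]
ee_rot: [-2.287, -2.149, 0.0]
force: [-1.5, -0.5, -0.0]
gripper_width: 0.0697
gripper_force: 0.0
```

Emit:
{"fn": "jog_arm", "kwargs": {
  "motion": [
    {"tx":0.2942,"ty":-0.0499,"tz":0,"spin":-0.0252,"claw":0.75},
    {"tx":0.2942,"ty":-0.0499,"tz":0,"spin":-0.0252,"claw":0.75},
    {"tx":0.2942,"ty":-0.0499,"tz":0,"spin":-0.0252,"claw":0.75},
    {"tx":0.2942,"ty":-0.0499,"tz":0,"spin":-0.0252,"claw":0.75},
    {"tx":0.2942,"ty":-0.0499,"tz":0,"spin":-0.0252,"claw":0.75}
  ]
}}

```text
time_s: 15.55
tcp_pos: [0.5709, 0.0868, 0.1482]
ee_rot: [-2.246, -2.193, 0.0]
force: [-0.2, 0.3, 0.0]
gripper_width: 0.0698
gripper_force: 0.0
```

Emit:
{"fn": "jog_arm", "kwargs": {
  "motion": [
    {"tx":0.2958,"ty":-0.0388,"tz":0,"spin":-0.0252,"claw":0.75},
    {"tx":0.2958,"ty":-0.0388,"tz":0,"spin":-0.0252,"claw":0.75},
    {"tx":0.2958,"ty":-0.0388,"tz":0,"spin":-0.0252,"claw":0.75},
    {"tx":0.2958,"ty":-0.0388,"tz":0,"spin":-0.0252,"claw":0.75},
    {"tx":0.2958,"ty":-0.0388,"tz":0,"spin":-0.0252,"claw":0.75}
  ]
}}

```text
time_s: 15.97
tcp_pos: [0.5526, 0.2645, 0.1483]
ee_rot: [-2.205, -2.235, 0.0]
force: [0.4, 0.2, 0.7]
gripper_width: 0.0698
gripper_force: 0.0
```

Emit:
{"fn": "jog_arm", "kwargs": {
  "motion": [
    {"tx":0,"ty":0,"tz":0,"spin":0,"claw":0.75},
    {"tx":0,"ty":0,"tz":0,"spin":0,"claw":0.75}
  ]
}}

```text
time_s: 16.13
tcp_pos: [0.5538, 0.2596, 0.1483]
ee_rot: [2.208, 2.235, -0.003]
force: [-0.5, -0.6, -0.4]
gripper_width: 0.0699
gripper_force: 0.0
```

```bash
python3 - <<'E'
from h import *
plan([(.5545,.2587,.031,.0103,.75)])
E
```

```text
t 16.1333 at [0.5538 0.2596 0.1483] 0.012 w 0.0699 F [-0.5 -0.6 -0.4]
[-0.0015, 0.0012, 0.1956, 0.0011] claw 0.75 rows>= 3
```

Emit:
{"fn": "jog_arm", "kwargs": {
  "motion": [
    {"tx":-0.0015,"ty":0.0012,"tz":0.195,"spin":0,"claw":0.75},
    {"tx":-0.0015,"ty":0.0012,"tz":0.195,"spin":0,"claw":0.75},
    {"tx":-0.0015,"ty":0.0012,"tz":0.195,"spin":0,"claw":0.75},
    {"tx":-0.0015,"ty":0.0012,"tz":0.195,"spin":0,"claw":0.75},
    {"tx":-0.0015,"ty":0.0012,"tz":0.195,"spin":0,"claw":0.75}
  ]
}}

```text
time_s: 16.55
tcp_pos: [0.5549, 0.2564, 0.0311]
ee_rot: [-2.212, -2.23, 0.003]
force: [0.3, 0.1, 0.4]
gripper_width: 0.0697
gripper_force: 0.0
```

Emit:
{"fn": "jog_arm", "kwargs": {
  "motion": [
    {"tx":0,"ty":0,"tz":0,"spin":0,"claw":0},
    {"tx":0,"ty":0,"tz":0,"spin":0,"claw":0},
    {"tx":0,"ty":0,"tz":0,"spin":0,"claw":0},
    {"tx":0,"ty":0,"tz":0,"spin":0,"claw":0}
  ]
}}

```text
time_s: 16.88
tcp_pos: [0.5552, 0.2587, 0.0329]
ee_rot: [2.21, 2.232, 0.001]
force: [0.2, -1.3, 0.7]
gripper_width: 0.0482
gripper_force: 30.0
```

Emit:
{"fn": "jog_arm", "kwargs": {
  "motion": [
    {"tx":0,"ty":0,"tz":-0.03,"spin":0,"claw":0},
    {"tx":0,"ty":0,"tz":-0.08,"spin":0,"claw":0},
    {"tx":0,"ty":0,"tz":-0.13,"spin":0,"claw":0},
    {"tx":0,"ty":0,"tz":-0.15,"spin":0,"claw":0},
    {"tx":0,"ty":0,"tz":-0.15,"spin":0,"claw":0}
  ]
}}

```text
time_s: 17.3
tcp_pos: [0.5575, 0.2601, 0.127]
ee_rot: [2.207, 2.231, 0.011]
force: [0.2, 0.2, -0.0]
gripper_width: 0.0487
gripper_force: 30.0
```

Emit:
{"fn": "jog_arm", "kwargs": {
  "motion": [
    {"tx":0,"ty":0,"tz":0,"spin":0,"claw":0},
    {"tx":0,"ty":0,"tz":0,"spin":0,"claw":0}
  ]
}}

```text
time_s: 17.47
tcp_pos: [0.5536, 0.2587, 0.1203]
ee_rot: [-2.209, -2.232, 0.004]
force: [0.8, -0.0, -1.2]
gripper_width: 0.0484
gripper_force: 30.0
```

```bash
python3 - <<'E'
from h import *
plan([(.6117,-.2051,.11,-.103,0)])
E
```

```text
t 17.4667 at [0.5536 0.2587 0.1203] 0.0105 w 0.0484 F [ 0.8 -0.  -1.2]
[-0.258, 0.0295, 0.0057, 0.0252] claw 0 rows>= 4
[-0.2567, 0.0393, 0.0057, 0.0252] claw 0 rows>= 4
[-0.255, 0.049, 0.0057, 0.0253] claw 0 rows>= 4
```

```bash
python3 - <<'E'
from h import *
q,e=grab_frame('side');save('s3',q[90:230,190:340].repeat(4,0).repeat(4,1))
E
```

```text
(no output)
```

View pics/s3.png

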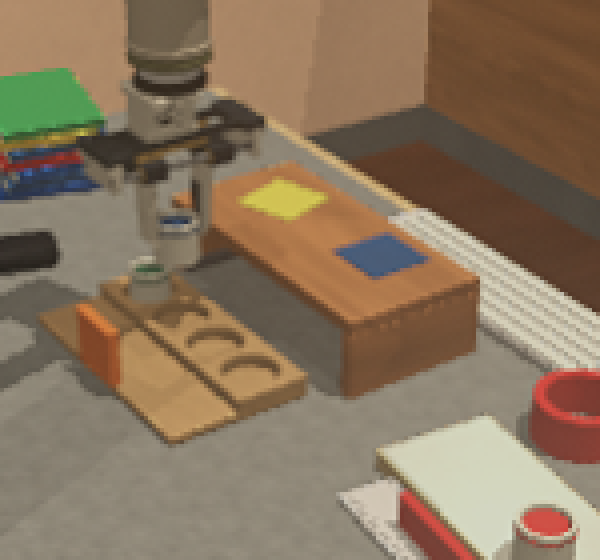

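The blue dish is held upright at about (178,240), and the red one stands on the board at (545,530). I carry on with the transport.

Emit:
{"fn": "jog_arm", "kwargs": {
  "motion": [
    {"tx":-0.258,"ty":0.0295,"tz":0.0057,"spin":0.0252,"claw":0},
    {"tx":-0.258,"ty":0.0295,"tz":0.0057,"spin":0.0252,"claw":0},
    {"tx":-0.258,"ty":0.0295,"tz":0.0057,"spin":0.0252,"claw":0},
    {"tx":-0.258,"ty":0.0295,"tz":0.0057,"spin":0.0252,"claw":0}
  ]
}}

```text
time_s: 17.85
tcp_pos: [0.5727, 0.1017, 0.1165]
ee_rot: [-2.251, -2.19, 0.005]
force: [-0.1, -0.2, -0.2]
gripper_width: 0.0485
gripper_force: 30.0
```

Emit:
{"fn": "jog_arm", "kwargs": {
  "motion": [
    {"tx":-0.2567,"ty":0.0393,"tz":0.0057,"spin":0.0252,"claw":0},
    {"tx":-0.2567,"ty":0.0393,"tz":0.0057,"spin":0.0252,"claw":0},
    {"tx":-0.2567,"ty":0.0393,"tz":0.0057,"spin":0.0252,"claw":0},
    {"tx":-0.2567,"ty":0.0393,"tz":0.0057,"spin":0.0252,"claw":0}
  ]
}}

```text
time_s: 18.18
tcp_pos: [0.592, -0.0532, 0.1132]
ee_rot: [-2.292, -2.145, 0.004]
force: [1.0, -0.6, -0.4]
gripper_width: 0.0484
gripper_force: 30.0
```

Emit:
{"fn": "jog_arm", "kwargs": {
  "motion": [
    {"tx":-0.1,"ty":0.02,"tz":0.003,"spin":0.012,"claw":0},
    {"tx":-0.18,"ty":0.035,"tz":0.0057,"spin":0.02,"claw":0},
    {"tx":-0.23,"ty":0.044,"tz":0.0057,"spin":0.0253,"claw":0},
    {"tx":-0.255,"ty":0.049,"tz":0.0057,"spin":0.0253,"claw":0},
    {"tx":-0.255,"ty":0.049,"tz":0.0057,"spin":0.0253,"claw":0}
  ]
}}

```text
time_s: 18.6
tcp_pos: [0.6113, -0.2106, 0.1097]
ee_rot: [-2.338, -2.097, 0.004]
force: [0.4, 0.3, -0.5]
gripper_width: 0.0484
gripper_force: 30.0
```

Emit:
{"fn": "jog_arm", "kwargs": {
  "motion": [
    {"tx":0,"ty":0,"tz":0,"spin":0,"claw":0},
    {"tx":0,"ty":0,"tz":0,"spin":0,"claw":0}
  ]
}}

```text
time_s: 18.77
tcp_pos: [0.6117, -0.2039, 0.1102]
ee_rot: [-2.331, -2.101, 0.002]
force: [-0.6, -1.0, -1.3]
gripper_width: 0.0487
gripper_force: 30.0
```

```bash
python3 - <<'E'
from h import *
plan([(.6117,-.2051,.0425,-.103,0)])
E
```

```text
t 18.7667 at [ 0.6117 -0.2039  0.1102] -0.1036 w 0.0487 F [-0.6 -1.  -1.3]
[-0.0021, 0.0002, 0.1128, -0.0004] claw 0 rows>= 2
```

Emit:
{"fn": "jog_arm", "kwargs": {
  "motion": [
    {"tx":-0.001,"ty":0,"tz":0.06,"spin":0,"claw":0},
    {"tx":-0.001,"ty":0,"tz":0.1,"spin":0,"claw":0},
    {"tx":-0.001,"ty":0,"tz":0.11,"spin":0,"claw":0},
    {"tx":-0.001,"ty":0,"tz":0.113,"spin":0,"claw":0},
    {"tx":-0.001,"ty":0,"tz":0.113,"spin":0,"claw":0}
  ]
}}

```text
time_s: 19.18
tcp_pos: [0.6122, -0.2034, 0.0437]
ee_rot: [-2.33, -2.105, 0.001]
force: [0.0, 0.1, -0.8]
gripper_width: 0.0485
gripper_force: 30.0
```

Emit:
{"fn": "jog_arm", "kwargs": {
  "motion": [
    {"tx":0,"ty":0,"tz":0.001,"spin":0,"claw":0},
    {"tx":0,"ty":0,"tz":0.002,"spin":0,"claw":0},
    {"tx":0,"ty":0,"tz":0.002,"spin":0,"claw":0},
    {"tx":0,"ty":0,"tz":0.002,"spin":0,"claw":0}
  ]
}}

```text
time_s: 19.52
tcp_pos: [0.613, -0.2052, 0.0437]
ee_rot: [2.332, 2.104, 0.0]
force: [0.1, -0.5, -0.5]
gripper_width: 0.049
gripper_force: 30.0
```

Emit:
{"fn": "jog_arm", "kwargs": {
  "motion": [
    {"tx":0,"ty":0,"tz":0.0015,"spin":0,"claw":0},
    {"tx":0,"ty":0,"tz":0.003,"spin":0,"claw":0},
    {"tx":0,"ty":0,"tz":0.003,"spin":0,"claw":0},
    {"tx":0,"ty":0,"tz":0.003,"spin":0,"claw":0}
  ]
}}

```text
time_s: 19.85
tcp_pos: [0.6131, -0.2054, 0.0423]
ee_rot: [2.333, 2.103, 0.001]
force: [-1.5, 1.7, 5.2]
gripper_width: 0.0482
gripper_force: 30.0
```

Emit:
{"fn": "jog_arm", "kwargs": {
  "motion": [
    {"tx":0,"ty":0,"tz":0,"spin":0,"claw":0.66},
    {"tx":0,"ty":0,"tz":0,"spin":0,"claw":0.66},
    {"tx":0,"ty":0,"tz":0,"spin":0,"claw":0.66}
  ]
}}

```text
time_s: 20.1
tcp_pos: [0.6127, -0.2053, 0.0413]
ee_rot: [-2.333, -2.104, 0.0]
force: [-0.1, -0.1, 0.4]
gripper_width: 0.0603
gripper_force: 0.0
```

Emit:
{"fn": "jog_arm", "kwargs": {
  "motion": [
    {"tx":0,"ty":0,"tz":-0.04,"spin":0,"claw":0.66},
    {"tx":0,"ty":0,"tz":-0.1,"spin":0,"claw":0.66},
    {"tx":0,"ty":0,"tz":-0.16,"spin":0,"claw":0.66},
    {"tx":0,"ty":0,"tz":-0.18,"spin":0,"claw":0.66},
    {"tx":0,"ty":0,"tz":-0.18,"spin":0,"claw":0.66}
  ]
}}

```text
time_s: 20.52
tcp_pos: [0.6157, -0.2065, 0.1552]
ee_rot: [2.327, 2.099, 0.006]
force: [1.1, 0.4, 0.2]
gripper_width: 0.0614
gripper_force: 0.0
```

Emit:
{"fn": "jog_arm", "kwargs": {
  "motion": [
    {"tx":0,"ty":0,"tz":0,"spin":0,"claw":0.7},
    {"tx":0,"ty":0,"tz":0,"spin":0,"claw":0.7}
  ]
}}

```text
time_s: 20.68
tcp_pos: [0.6119, -0.2049, 0.1476]
ee_rot: [-2.331, -2.103, 0.002]
force: [0.5, 0.6, -0.9]
gripper_width: 0.0644
gripper_force: 0.0
```

```bash
python3 - <<'E'
from h import *
plan([(.554,.3268,.15,.0103,.7)])
E
```

```text
t 20.6833 at [ 0.6119 -0.2049  0.1476] -0.1032 w 0.0644 F [ 0.5  0.6 -0.9]
[0.2905, -0.0624, -0.0013, -0.0252] claw 0.7 rows>= 5
[0.2927, -0.0514, -0.0013, -0.0252] claw 0.7 rows>= 5
[0.2944, -0.0404, -0.0013, -0.0253] claw 0.7 rows>= 5
```

Emit:
{"fn": "jog_arm", "kwargs": {
  "motion": [
    {"tx":0.2905,"ty":-0.0624,"tz":0,"spin":-0.0252,"claw":0.7},
    {"tx":0.2905,"ty":-0.0624,"tz":0,"spin":-0.0252,"claw":0.7},
    {"tx":0.2905,"ty":-0.0624,"tz":0,"spin":-0.0252,"claw":0.7},
    {"tx":0.2905,"ty":-0.0624,"tz":0,"spin":-0.0252,"claw":0.7},
    {"tx":0.2905,"ty":-0.0624,"tz":0,"spin":-0.0252,"claw":0.7}
  ]
}}

```text
time_s: 21.1
tcp_pos: [0.5911, -0.0226, 0.1467]
ee_rot: [-2.286, -2.148, 0.002]
force: [0.0, -0.1, 0.5]
gripper_width: 0.0649
gripper_force: 0.0
```

Emit:
{"fn": "jog_arm", "kwargs": {
  "motion": [
    {"tx":0.2927,"ty":-0.0514,"tz":0,"spin":-0.0252,"claw":0.7},
    {"tx":0.2927,"ty":-0.0514,"tz":0,"spin":-0.0252,"claw":0.7},
    {"tx":0.2927,"ty":-0.0514,"tz":0,"spin":-0.0252,"claw":0.7},
    {"tx":0.2927,"ty":-0.0514,"tz":0,"spin":-0.0252,"claw":0.7},
    {"tx":0.2927,"ty":-0.0514,"tz":0,"spin":-0.0252,"claw":0.7}
  ]
}}

```text
time_s: 21.52
tcp_pos: [0.5719, 0.1541, 0.1473]
ee_rot: [-2.246, -2.192, 0.003]
force: [1.1, 0.3, 0.3]
gripper_width: 0.0653
gripper_force: 0.0
```

Emit:
{"fn": "jog_arm", "kwargs": {
  "motion": [
    {"tx":0.2944,"ty":-0.0404,"tz":0,"spin":-0.0253,"claw":0.7},
    {"tx":0.2944,"ty":-0.0404,"tz":0,"spin":-0.0253,"claw":0.7},
    {"tx":0.2944,"ty":-0.0404,"tz":0,"spin":-0.0253,"claw":0.7},
    {"tx":0.2944,"ty":-0.0404,"tz":0,"spin":-0.0253,"claw":0.7},
    {"tx":0.2944,"ty":-0.0404,"tz":0,"spin":-0.0253,"claw":0.7}
  ]
}}

```text
time_s: 21.93
tcp_pos: [0.5527, 0.3309, 0.1473]
ee_rot: [-2.204, -2.235, 0.002]
force: [1.0, 0.2, -0.3]
gripper_width: 0.0653
gripper_force: 0.0
```

Emit:
{"fn": "jog_arm", "kwargs": {
  "motion": [
    {"tx":0,"ty":0,"tz":0,"spin":0,"claw":0.7},
    {"tx":0,"ty":0,"tz":0,"spin":0,"claw":0.7}
  ]
}}

```text
time_s: 22.1
tcp_pos: [0.5542, 0.3258, 0.1476]
ee_rot: [-2.208, -2.234, 0.005]
force: [0.3, -0.3, -0.2]
gripper_width: 0.0653
gripper_force: 0.0
```

```bash
python3 - <<'E'
from h import *
plan([(.554,.3268,.031,.0103,.7)])
E
```

```text
t 22.1 at [0.5542 0.3258 0.1476] 0.0118 w 0.0653 F [ 0.3 -0.3 -0.2]
[0.0017, -0.0003, 0.1943, 0.001] claw 0.7 rows>= 3
```

Emit:
{"fn": "jog_arm", "kwargs": {
  "motion": [
    {"tx":0,"ty":0,"tz":0.194,"spin":0,"claw":0.7},
    {"tx":0,"ty":0,"tz":0.194,"spin":0,"claw":0.7},
    {"tx":0,"ty":0,"tz":0.194,"spin":0,"claw":0.7},
    {"tx":0,"ty":0,"tz":0.194,"spin":0,"claw":0.7},
    {"tx":0,"ty":0,"tz":0.194,"spin":0,"claw":0.7}
  ]
}}

```text
time_s: 22.52
tcp_pos: [0.5547, 0.3236, 0.0313]
ee_rot: [-2.212, -2.23, 0.005]
force: [-0.1, -0.4, -0.5]
gripper_width: 0.0652
gripper_force: 0.0
```

Emit:
{"fn": "jog_arm", "kwargs": {
  "motion": [
    {"tx":0,"ty":0,"tz":0,"spin":0,"claw":0},
    {"tx":0,"ty":0,"tz":0,"spin":0,"claw":0},
    {"tx":0,"ty":0,"tz":0,"spin":0,"claw":0},
    {"tx":0,"ty":0,"tz":0,"spin":0,"claw":0}
  ]
}}

```text
time_s: 22.85
tcp_pos: [0.5552, 0.3259, 0.0334]
ee_rot: [2.21, 2.232, 0.0]
force: [1.2, -0.3, 0.2]
gripper_width: 0.0449
gripper_force: 30.0
```

Emit:
{"fn": "jog_arm", "kwargs": {
  "motion": [
    {"tx":0,"ty":0,"tz":-0.03,"spin":0,"claw":0},
    {"tx":0,"ty":0,"tz":-0.08,"spin":0,"claw":0},
    {"tx":0,"ty":0,"tz":-0.13,"spin":0,"claw":0},
    {"tx":0,"ty":0,"tz":-0.15,"spin":0,"claw":0},
    {"tx":0,"ty":0,"tz":-0.15,"spin":0,"claw":0}
  ]
}}

```text
time_s: 23.27
tcp_pos: [0.5574, 0.3277, 0.1278]
ee_rot: [2.208, 2.231, 0.011]
force: [-0.5, 0.4, -0.2]
gripper_width: 0.0451
gripper_force: 30.0
```

Emit:
{"fn": "jog_arm", "kwargs": {
  "motion": [
    {"tx":0,"ty":0,"tz":0,"spin":0,"claw":0},
    {"tx":0,"ty":0,"tz":0,"spin":0,"claw":0}
  ]
}}

```text
time_s: 23.43
tcp_pos: [0.5536, 0.3259, 0.1207]
ee_rot: [-2.209, -2.232, 0.005]
force: [-0.1, 0.8, -1.8]
gripper_width: 0.0454
gripper_force: 30.0
```

```bash
python3 - <<'E'
from h import *
plan([(.6177,-.1414,.11,-.103,0)])
E
```

```text
t 23.4333 at [0.5536 0.3259 0.1207] 0.0105 w 0.0454 F [-0.1  0.8 -1.8]
[-0.26, 0.0329, 0.0059, 0.0252] claw 0 rows>= 4
[-0.2585, 0.0426, 0.0059, 0.0252] claw 0 rows>= 4
[-0.2567, 0.0524, 0.006, 0.0253] claw 0 rows>= 4
```

Emit:
{"fn": "jog_arm", "kwargs": {
  "motion": [
    {"tx":-0.26,"ty":0.0329,"tz":0.0059,"spin":0.0252,"claw":0},
    {"tx":-0.26,"ty":0.0329,"tz":0.0059,"spin":0.0252,"claw":0},
    {"tx":-0.26,"ty":0.0329,"tz":0.0059,"spin":0.0252,"claw":0},
    {"tx":-0.26,"ty":0.0329,"tz":0.0059,"spin":0.0252,"claw":0}
  ]
}}

```text
time_s: 23.77
tcp_pos: [0.5745, 0.1678, 0.1164]
ee_rot: [-2.25, -2.19, 0.007]
force: [-0.1, 0.4, -0.3]
gripper_width: 0.0452
gripper_force: 30.0
```

Emit:
{"fn": "jog_arm", "kwargs": {
  "motion": [
    {"tx":-0.2585,"ty":0.0426,"tz":0.0059,"spin":0.0252,"claw":0},
    {"tx":-0.2585,"ty":0.0426,"tz":0.0059,"spin":0.0252,"claw":0},
    {"tx":-0.2585,"ty":0.0426,"tz":0.0059,"spin":0.0252,"claw":0},
    {"tx":-0.2585,"ty":0.0426,"tz":0.0059,"spin":0.0252,"claw":0}
  ]
}}

```text
time_s: 24.1
tcp_pos: [0.5958, 0.0119, 0.113]
ee_rot: [-2.292, -2.145, 0.005]
force: [0.7, 0.0, -1.3]
gripper_width: 0.0453
gripper_force: 30.0
```

Emit:
{"fn": "jog_arm", "kwargs": {
  "motion": [
    {"tx":-0.1,"ty":0.02,"tz":0.003,"spin":0.012,"claw":0},
    {"tx":-0.18,"ty":0.037,"tz":0.006,"spin":0.02,"claw":0},
    {"tx":-0.23,"ty":0.047,"tz":0.006,"spin":0.0253,"claw":0},
    {"tx":-0.2567,"ty":0.0524,"tz":0.006,"spin":0.0253,"claw":0},
    {"tx":-0.2567,"ty":0.0524,"tz":0.006,"spin":0.0253,"claw":0}
  ]
}}

```text
time_s: 24.52
tcp_pos: [0.6172, -0.1469, 0.1094]
ee_rot: [-2.337, -2.097, 0.005]
force: [0.5, 0.3, -1.8]
gripper_width: 0.0451
gripper_force: 30.0
```

Emit:
{"fn": "jog_arm", "kwargs": {
  "motion": [
    {"tx":0,"ty":0,"tz":0,"spin":0,"claw":0},
    {"tx":0,"ty":0,"tz":0,"spin":0,"claw":0}
  ]
}}

```text
time_s: 24.68
tcp_pos: [0.6174, -0.1401, 0.11]
ee_rot: [-2.331, -2.101, 0.002]
force: [0.3, 0.9, -1.6]
gripper_width: 0.0452
gripper_force: 30.0
```

Emit:
{"fn": "jog_arm", "kwargs": {
  "motion": [
    {"tx":0,"ty":0,"tz":0.06,"spin":0,"claw":0},
    {"tx":0,"ty":0,"tz":0.1,"spin":0,"claw":0},
    {"tx":0,"ty":0,"tz":0.11,"spin":0,"claw":0},
    {"tx":0,"ty":0,"tz":0.111,"spin":0,"claw":0},
    {"tx":0,"ty":0,"tz":0.111,"spin":0,"claw":0}
  ]
}}

```text
time_s: 25.1
tcp_pos: [0.6182, -0.139, 0.0451]
ee_rot: [-2.33, -2.105, 0.001]
force: [-0.3, -0.1, -0.0]
gripper_width: 0.0449
gripper_force: 30.0
```

Emit:
{"fn": "jog_arm", "kwargs": {
  "motion": [
    {"tx":0,"ty":0,"tz":0,"spin":0,"claw":0},
    {"tx":0,"ty":0,"tz":0,"spin":0,"claw":0}
  ]
}}

```text
time_s: 25.27
tcp_pos: [0.6192, -0.1402, 0.0464]
ee_rot: [2.332, 2.105, 0.001]
force: [0.8, -0.3, -0.7]
gripper_width: 0.0449
gripper_force: 30.0
```

Emit:
{"fn": "jog_arm", "kwargs": {
  "motion": [
    {"tx":0,"ty":0,"tz":0.002,"spin":0,"claw":0},
    {"tx":0,"ty":0,"tz":0.004,"spin":0,"claw":0},
    {"tx":0,"ty":0,"tz":0.006,"spin":0,"claw":0},
    {"tx":0,"ty":0,"tz":0.006,"spin":0,"claw":0},
    {"tx":0,"ty":0,"tz":0.006,"spin":0,"claw":0}
  ]
}}

```text
time_s: 25.68
tcp_pos: [0.619, -0.1409, 0.0424]
ee_rot: [2.333, 2.104, 0.0]
force: [0.2, 0.3, 1.2]
gripper_width: 0.0451
gripper_force: 30.0
```

Contact. Release, lift, back away to see the row.

Emit:
{"fn": "jog_arm", "kwargs": {
  "motion": [
    {"tx":0,"ty":0,"tz":0.001,"spin":0,"claw":0.62},
    {"tx":0,"ty":0,"tz":0.001,"spin":0,"claw":0.62},
    {"tx":0,"ty":0,"tz":0.001,"spin":0,"claw":0.62}
  ]
}}

```text
time_s: 25.93
tcp_pos: [0.6187, -0.1408, 0.0414]
ee_rot: [-2.333, -2.104, 0.0]
force: [0.2, -0.1, 1.0]
gripper_width: 0.0569
gripper_force: 0.0
```

Emit:
{"fn": "jog_arm", "kwargs": {
  "motion": [
    {"tx":0,"ty":0,"tz":-0.04,"spin":0,"claw":0.62},
    {"tx":0,"ty":0,"tz":-0.1,"spin":0,"claw":0.62},
    {"tx":0,"ty":0,"tz":-0.16,"spin":0,"claw":0.62},
    {"tx":0,"ty":0,"tz":-0.17,"spin":0,"claw":0.62},
    {"tx":0,"ty":0,"tz":-0.17,"spin":0,"claw":0.62}
  ]
}}

```text
time_s: 26.35
tcp_pos: [0.6215, -0.1417, 0.1482]
ee_rot: [2.328, 2.1, 0.006]
force: [0.5, -0.2, -0.2]
gripper_width: 0.0576
gripper_force: 0.0
```

Emit:
{"fn": "jog_arm", "kwargs": {
  "motion": [
    {"tx":0.27,"ty":-0.15,"tz":0,"spin":-0.035,"claw":0.39},
    {"tx":0.27,"ty":-0.15,"tz":0,"spin":-0.035,"claw":0.39},
    {"tx":0.27,"ty":-0.15,"tz":0,"spin":-0.035,"claw":0.39},
    {"tx":0.27,"ty":-0.15,"tz":0,"spin":-0.035,"claw":0.39},
    {"tx":0.27,"ty":-0.15,"tz":0,"spin":-0.035,"claw":0.39}
  ]
}}

```text
time_s: 26.77
tcp_pos: [0.5427, 0.0334, 0.1411]
ee_rot: [-2.272, -2.164, 0.003]
force: [0.2, 0.3, 0.6]
gripper_width: 0.0366
gripper_force: 0.0
```

Emit:
{"fn": "jog_arm", "kwargs": {
  "motion": [
    {"tx":0.27,"ty":-0.16,"tz":0,"spin":-0.035,"claw":0.39},
    {"tx":0.27,"ty":-0.16,"tz":0,"spin":-0.035,"claw":0.39},
    {"tx":0.27,"ty":-0.16,"tz":0,"spin":-0.035,"claw":0.39},
    {"tx":0.27,"ty":-0.16,"tz":0,"spin":-0.035,"claw":0.39},
    {"tx":0.27,"ty":-0.16,"tz":0,"spin":-0.035,"claw":0.39}
  ]
}}

```text
time_s: 27.18
tcp_pos: [0.4549, 0.1991, 0.1415]
ee_rot: [-2.216, -2.224, 0.003]
force: [0.5, 0.1, -0.1]
gripper_width: 0.036
gripper_force: 0.0
```

```bash
cat >> h.py <<'E'
def dishes(p):
    H=hsv(p);cy,sy=np.cos(BY),np.sin(BY)
    for nm,lo,hi,z in(('d',60,85,.064),('c',100,116,.066),('b',-8,6,.068)):
        m=np.zeros(H.shape[:2],bool);hh=(H[...,0]+20)%180-20;m[135:190,280:375]=1
        m&=(hh>=lo)&(hh<=hi)&(H[...,1]>(90 if nm!='b' else 130))
        if m.sum()<8: print(nm,None);continue
        v,u=np.nonzero(m);q=on_plane('top',np.c_[u,v],z)[:,:2].mean(0)-np.array(BC)
        print(nm,m.sum(),np.round([cy*q[0]+sy*q[1],-sy*q[0]+cy*q[1]],4))
E
python3 - <<'E'
from h import *
p,d,C=rulecheck('t4');dishes(p)
plan([(.434,.2255,.15,.0103,.39)])
E
```

```text
rib in board [-0.0969  0.0003] dyaw 0.0082 [0.011 0.104] 104
d 38 [-0.0255  0.0709]
c 70 [-0.0253  0.0048]
b 189 [-0.0573 -0.0311]
t 27.2333 at [0.4541 0.2009 0.1415] 0.0051 w 0.0363 F [-1.1  2.2  0.3]
[0.0411, -0.0333, -0.0142, -0.0035] claw 0.39 rows>= 1
```

View pics/t4.png

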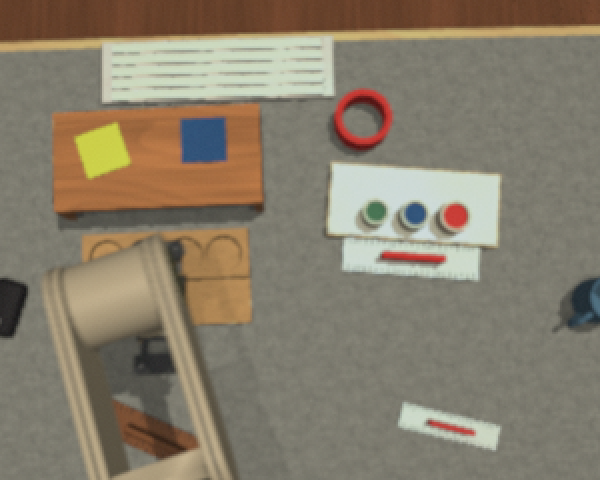

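The dishes stand in a row at crop (375,213), (414,215) and (455,217), with the rule flush and all four pockets empty. Now push the tray home.

Emit:
{"fn": "jog_arm", "kwargs": {
  "motion": [
    {"tx":0.041,"ty":-0.031,"tz":0,"spin":-0.0035,"claw":0.39},
    {"tx":0.041,"ty":-0.031,"tz":0,"spin":-0.0035,"claw":0.39},
    {"tx":0.041,"ty":-0.031,"tz":0,"spin":-0.0035,"claw":0.39},
    {"tx":0.041,"ty":-0.031,"tz":0,"spin":-0.0035,"claw":0.39}
  ]
}}

```text
time_s: 27.57
tcp_pos: [0.4393, 0.2202, 0.1424]
ee_rot: [-2.213, -2.23, 0.003]
force: [-0.4, -1.1, 0.1]
gripper_width: 0.0361
gripper_force: 0.0
```

Emit:
{"fn": "jog_arm", "kwargs": {
  "motion": [
    {"tx":0,"ty":0,"tz":0.05,"spin":0,"claw":0.39},
    {"tx":0,"ty":0,"tz":0.05,"spin":0,"claw":0.39},
    {"tx":0,"ty":0,"tz":0.05,"spin":0,"claw":0.39}
  ]
}}

```text
time_s: 27.82
tcp_pos: [0.4383, 0.2193, 0.1117]
ee_rot: [-2.214, -2.227, 0.007]
force: [-0.8, -0.0, 0.4]
gripper_width: 0.0363
gripper_force: 0.0
```

```bash
python3 - <<'E'
from h import *
plan([(.4355,.2245,.045,.0103,.39)])
E
```

```text
t 27.8167 at [0.4383 0.2193 0.1117] 0.0057 w 0.0363 F [-0.8 -0.   0.4]
[0.0087, -0.0047, 0.1111, -0.003] claw 0.39 rows>= 2
```

Emit:
{"fn": "jog_arm", "kwargs": {
  "motion": [
    {"tx":0.006,"ty":-0.003,"tz":0.11,"spin":-0.003,"claw":0.39},
    {"tx":0.006,"ty":-0.003,"tz":0.11,"spin":-0.003,"claw":0.39},
    {"tx":0.006,"ty":-0.003,"tz":0.11,"spin":-0.003,"claw":0.39},
    {"tx":0.006,"ty":-0.003,"tz":0.11,"spin":-0.003,"claw":0.39},
    {"tx":0.006,"ty":-0.003,"tz":0.11,"spin":-0.003,"claw":0.39}
  ]
}}

```text
time_s: 28.23
tcp_pos: [0.4392, 0.2246, 0.0497]
ee_rot: [2.208, 2.233, 0.003]
force: [0.6, -0.6, 0.8]
gripper_width: 0.0362
gripper_force: 0.0
```

Emit:
{"fn": "jog_arm", "kwargs": {
  "motion": [
    {"tx":0,"ty":0,"tz":0,"spin":0,"claw":0},
    {"tx":0,"ty":0,"tz":0,"spin":0,"claw":0},
    {"tx":0,"ty":0,"tz":0,"spin":0,"claw":0},
    {"tx":0,"ty":0,"tz":0,"spin":0,"claw":0}
  ]
}}

```text
time_s: 28.57
tcp_pos: [0.4385, 0.2247, 0.0486]
ee_rot: [2.208, 2.234, 0.002]
force: [-1.0, 0.2, 0.3]
gripper_width: 0.0146
gripper_force: 0.7
```

Emit:
{"fn": "jog_arm", "kwargs": {
  "motion": [
    {"tx":0,"ty":0.015,"tz":0,"spin":0,"claw":0},
    {"tx":0.0005,"ty":0.04,"tz":0,"spin":0,"claw":0},
    {"tx":0.001,"ty":0.07,"tz":0,"spin":0,"claw":0},
    {"tx":0.001,"ty":0.1,"tz":0,"spin":0,"claw":0},
    {"tx":0.001,"ty":0.13,"tz":0,"spin":0,"claw":0}
  ]
}}

```text
time_s: 28.98
tcp_pos: [0.5167, 0.226, 0.0486]
ee_rot: [2.208, 2.235, 0.0]
force: [-3.7, -0.3, 9.0]
gripper_width: 0.0141
gripper_force: 30.0
```

Emit:
{"fn": "jog_arm", "kwargs": {
  "motion": [
    {"tx":0,"ty":0.03,"tz":0,"spin":0,"claw":0},
    {"tx":0.001,"ty":0.06,"tz":0,"spin":0,"claw":0},
    {"tx":0.001,"ty":0.09,"tz":0,"spin":0,"claw":0},
    {"tx":0.001,"ty":0.11,"tz":0,"spin":0,"claw":0},
    {"tx":0.001,"ty":0.11,"tz":0,"spin":0,"claw":0}
  ]
}}

```text
time_s: 29.4
tcp_pos: [0.5845, 0.2272, 0.0486]
ee_rot: [2.208, 2.232, 0.004]
force: [3.3, -1.6, 5.4]
gripper_width: 0.0139
gripper_force: 30.0
```

Emit:
{"fn": "jog_arm", "kwargs": {
  "motion": [
    {"tx":0,"ty":0.004,"tz":0,"spin":0,"claw":0},
    {"tx":0,"ty":0.008,"tz":0,"spin":0,"claw":0},
    {"tx":0,"ty":0.01,"tz":0,"spin":0,"claw":0},
    {"tx":0,"ty":0.01,"tz":0,"spin":0,"claw":0}
  ]
}}

```text
time_s: 29.73
tcp_pos: [0.5861, 0.2272, 0.0486]
ee_rot: [-2.207, -2.234, 0.004]
force: [-11.0, -3.7, 14.1]
gripper_width: 0.0136
gripper_force: 30.0
```

Emit:
{"fn": "jog_arm", "kwargs": {
  "motion": [
    {"tx":0,"ty":0,"tz":0,"spin":0,"claw":0.36},
    {"tx":0,"ty":0,"tz":0,"spin":0,"claw":0.36},
    {"tx":0,"ty":0,"tz":0,"spin":0,"claw":0.36}
  ]
}}

```text
time_s: 29.98
tcp_pos: [0.5874, 0.2274, 0.0474]
ee_rot: [-2.208, -2.234, 0.0]
force: [0.1, 0.1, -0.1]
gripper_width: 0.0293
gripper_force: 0.0
```

Emit:
{"fn": "jog_arm", "kwargs": {
  "motion": [
    {"tx":0,"ty":0,"tz":-0.18,"spin":0,"claw":0.36},
    {"tx":0,"ty":0,"tz":-0.18,"spin":0,"claw":0.36},
    {"tx":0,"ty":0,"tz":-0.18,"spin":0,"claw":0.36},
    {"tx":0,"ty":0,"tz":-0.18,"spin":0,"claw":0.36}
  ]
}}

```text
time_s: 30.32
tcp_pos: [0.5917, 0.2286, 0.1637]
ee_rot: [2.204, 2.23, 0.016]
force: [1.3, -0.4, -0.1]
gripper_width: 0.0334
gripper_force: 0.0
```

Emit:
{"fn": "jog_arm", "kwargs": {
  "motion": [
    {"tx":0.1,"ty":-0.27,"tz":0,"spin":0,"claw":0.36},
    {"tx":0.1,"ty":-0.27,"tz":0,"spin":0,"claw":0.36},
    {"tx":0.1,"ty":-0.27,"tz":0,"spin":0,"claw":0.36},
    {"tx":0.1,"ty":-0.27,"tz":0,"spin":0,"claw":0.36},
    {"tx":0.1,"ty":-0.27,"tz":0,"spin":0,"claw":0.36}
  ]
}}

```text
time_s: 30.73
tcp_pos: [0.4192, 0.2867, 0.1538]
ee_rot: [-2.204, -2.235, 0.005]
force: [-0.4, -0.2, -0.4]
gripper_width: 0.0333
gripper_force: 0.0
```

Emit:
{"fn": "jog_arm", "kwargs": {
  "motion": [
    {"tx":0,"ty":0,"tz":0,"spin":0,"claw":0.36},
    {"tx":0,"ty":0,"tz":0,"spin":0,"claw":0.36},
    {"tx":0,"ty":0,"tz":0,"spin":0,"claw":0.36},
    {"tx":0,"ty":0,"tz":0,"spin":0,"claw":0.36},
    {"tx":0,"ty":0,"tz":0,"spin":0,"claw":0.36}
  ]
}}

```text
time_s: 31.15
tcp_pos: [0.4262, 0.285, 0.1555]
ee_rot: [2.21, 2.233, -0.0]
force: [-0.3, 0.6, 0.6]
gripper_width: 0.033
gripper_force: 0.0
```

```bash
python3 - <<'E'
from h import *
p,d,C=rulecheck('t5');dishes(p)
H=hsv(p);org=(H[...,0]>=8)&(H[...,0]<16)&(H[...,1]>170)&(H[...,2]>150)
c=comp(org,(201,178));print(None if c is None else (c.sum(),np.round(fit('top',c,.078)[0],4)))
white=(H[...,1]<60)&(H[...,2]>165)
c=comp(white,(327,200),30)
if c is not None:
    q,y,s,_=fit('top',c,.008);print('white rule',q,y-BY,s)
E
```

```text
rib in board [-0.0968  0.001 ] dyaw 0.0036 [0.012 0.104] 105
d 40 [-0.0256  0.0709]
c 72 [-0.0254  0.0051]
b 189 [-0.0573 -0.0311]
(np.int64(58), array([0.5847, 0.2287]))
```

View pics/t5.png

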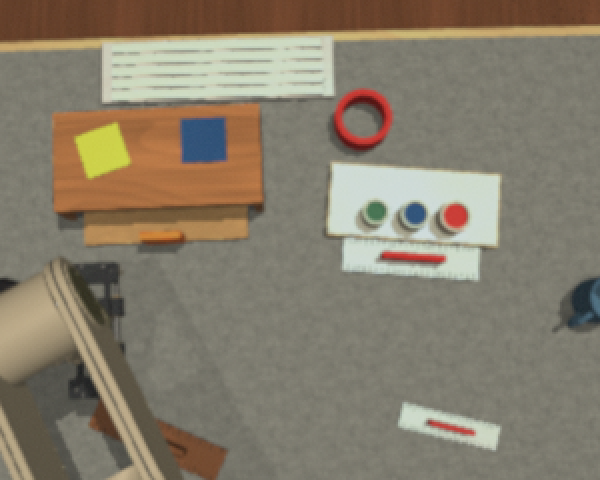

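The final view shows the rule still flush at crop (413,257), the three dishes in the row, and the tray home with its tab at (160,237). The bystanders look unmoved.

```bash
python3 -c "
from rig import order
print(order.hand_in())"
```

```text
the job is handed in; nothing more can be done
None
```

I handed the job in: the straightedge lies flush and centred along the board edge, the three dishes present (red, blue, green) stand in a row behind it, and the empty tray is home; the hand-in call returned no verdict.

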